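Weigh two kiln posts and rack the heavier

TASK

The two kiln posts look alike but weigh differently: stand one in each pan of the balance, let go of both, and see which side drops. Leave the post on the raised side standing in its pan; take the one on the dropped side, set it upright in the channel of the wooden rack and slide it gently until it is fully home against the stop, with the red plunger pushed in. Go easy on the balance and on the sprung stop (never more than 25 N on either), and leave the paint bottles, brush mug and egg bowl where they are.

Things in the scene. Friction and masses are not known exactly. Their poses are not given: they have to be found in the camera images.
- post_a: terracotta-coloured kiln post with a thin white band, an upright solid-looking cylinder 38 mm across and 70 mm tall, loose. Origin: centre of its underside, z up its axis. It looks exactly like the other post, but their walls were cast to different thicknesses inside: each weighs 60 to 180 g, and which is the heavier changes each time; only weighing tells.
- post_b: terracotta-coloured kiln post with a thin white band, an upright solid-looking cylinder 38 mm across and 70 mm tall, loose. Origin: centre of its underside, z up its axis. It looks exactly like the other post, but their walls were cast to different thicknesses inside: each weighs 60 to 180 g, and which is the heavier changes each time; only weighing tells.
- balance: foot of the pivot balance: dark wooden base 85 x 170 x 12 mm, fixed to the table, with two steel cheeks up to 72 mm above the table that carry the pivot 62 mm above the table. Origin: centre of the base's underside. Its x axis is parallel to the pivot; the beam runs along its y axis.
- pan_left (a point): centre of the floor of the blue pan on the balance's +y arm, 110 mm from the pivot along the beam, at pivot height when level. It moves and tilts with the beam. The pan is a round cup of 48 mm inside and 54 mm outside diameter with a rim 6 mm above this floor. z is square to the pan floor.
- pan_right (a point): the same for the pan on the balance's -y arm.
- beam (a joint): tilt of the beam in rad, end stops at -0.12 and +0.12, turning about the balance's +x axis. Positive: left (+y) pan up, right pan down. It swings freely, so a pan sinks under a touch; one post alone drops its side. With both in and let go it goes to one end stop, the heavier side down (13 mm below level), in 1 to 4 s; if they are within 12 g, the side that ends up down counts.
- rack: fixed kiln-prop rack, white base 260 (x) x 76 (y) x 8 mm; rails along x, 10 mm wide, top 24 mm above the table, leave a channel 44 mm wide along its centre, mouth at -x. Origin: centre of the underside. A sprung stop fills the channel (yellow plate 12 mm thick, 14 mm gap, grey block; top 42 mm above the table); the plate's face, looking to -x, lies somewhere from x = +18 to +72 mm, not measured: find it by feel.
- rack_start (a point): point on the floor of the rack's channel, on its centre line, 70 mm from the rack's mouth (60 mm short of the rack's origin). The channel is free from the mouth to 50 mm beyond this point; a post can be lowered in here from above, then slid along the rack's +x to the stop, 78 to 132 mm from here to the stop's face. Base and rails are rigid.
- plunger (a joint): travel in m of the red sprung plunger in the face of the stop's yellow plate: 0 = standing 7.5 mm proud, about 0.0075 = flush, which is when a post touches the plate. Its spring is very soft (about 0.1 N), so a standing post holds it in. Pad 16 mm square, centred 30 mm above the table; a red knob on its rear end shows behind the stop.
- buffer (a joint): how far in m the yellow plate of the stop is pressed back: 0 at rest, 2.5 N per mm, so 25 N at 0.010, which must not be passed; when the post is let go the plate returns slowly to 0 and takes the post with it.
- paint_blue: blue paint bottle, 38 mm across, 115 mm tall, standing loose; leave alone. Origin: centre of its underside.
- paint_red: red paint bottle, 38 mm across, 115 mm tall, standing loose; leave alone. Origin: centre of its underside.
- brush_mug: green mug, 80 mm across and 90 mm tall, holding brushes up to 210 mm high, loose; leave alone. Origin: centre of its underside.
- egg_bowl: orange bowl, 136 mm across and 45 mm tall, with painted ceramic eggs up to 60 mm high, loose; leave alone. Origin: centre of its underside.

How it is judged:
By the outcome, as a careful person would: the job done as asked, in the order asked, and still so for the second after the job is handed in, with the robot touching nothing.
It also fails if it takes over 72 s, if anything falls off the work surface, if the arm or the gripper's body presses on something with over 40 N, if the wrist force passes 120 N, or if a joint passes its speed limit or range.

ROBOT

A 6-joint arm with a two-finger parallel gripper is mounted at the origin on the work surface. World frame = base frame: x ahead of the robot, y to its left, z up, the work surface at z = 0. Lengths are in m, angles in rad, forces in N, time in s.
With the tool pointing down it reaches from about 0.325 to 0.9 m from the base axis. Payload 6.1 kg.
Tool frame: the origin (TCP) lies at the very end of the fingers, on their centre line; the grasp point (between the pads) lies ctrl.pinch_z behind it (ctrl.pinch_z is the distance from the TCP to the grasp point, in m); y points along the fingers, z is the direction in which the jaws open and shut, and the axes are right-handed (so a half turn about y gives the same grasp; the last joint's range is limited). The gripper opens to 87 mm and grips with 3 to 60 N. Pads are 19 mm wide; open, the fingers measure 117 mm over their backs; the gripper's body (75 mm by 190 mm) begins 51 mm behind the grasp point.
Start: joints at [1.028, 0.22, 1.526, -0, 1.395, -0.126], TCP at [0.253, 0.571, 0.223] pointing down, gripper open.
Joint ranges: [-2.98, 2.98], [-0.91, 2.08], [0.09, 2.57], [-1.24, 4.39], [0.2, 2.65], [-2.68, 2.68]. Speed limits (rad/s): [2.57, 2.57, 3.01, 3.14, 3.14, 3.14].

INTERFACE

Orientations are given as [roll, pitch, yaw] about the fixed x, y, z axes, in that order (R = Rz(yaw) Ry(pitch) Rx(roll)).
In Python, from plant import ctrl gives the robot as it stands.
- The arm moves only by the tool jog_arm, never from a script. Its argument "series" is a list of rows, each a list of 7 numbers: the shift along the tool's x, y, z in mm, then the turn, a rotation vector about the tool's x, y, z in degrees, then the finger opening in mm, from 0 to 87. A call has 1 to 8 rows; each row is the pose to reach, as a shift and turn from the pose commanded when the call began, along the tool's axes at that moment; what a row does not reach only later rows make up. A row lasts 1/10 s, in which the tool goes at most 50 mm and 8.59 degrees, less where a joint would pass 70% of its speed; a pose out of reach is approached as far as the arm can. A call with a gripper value outside its range is refused whole. The fingers move at their own pace and stop on an object; the grip force is fixed at half the most. Time passes only in rows, so rows that repeat a pose let the fingers close. It gives the time, the measured TCP pose, the force and the opening at its end, in the units of the state.
- ctrl.read_state(): the state, without advancing time (a new reading comes with each control period).
- ctrl.snapshot(name): name is "scene" or "top" or "wrist"; returns a dict with "pixels" (384x512x3 uint8, blue, green, red), "fx", "fy", "cx", "cy" (pixels), "rvec" (rotation vector, rad) and "tvec" (3), from world to camera coordinates, as OpenCV has them. Camera axes: x right, y down, z forward; pixel columns grow to the right and rows downward; lengths in m; the calibration is good to about 2 mm. The wrist camera is an equidistant fisheye: a pixel r from the principal point sees the ray r / f radians off the axis. A picture is of the moment at which its call begins. There is no depth.
- ctrl.job_done(): hands the job in, once; it reports no verdict.
The state is a dict: "t": time; "joint_positions": joint angles; "dq": joint speeds; "tau": joint torques, N m; "position": TCP position; "ee_rot": TCP orientation; "wrist_force": force on the tool from outside, world axes, zero at the start; "ft_torque": the same for the moment, N m; "finger_gap": finger opening in m.
Only numpy, scipy, OpenCV 4.12 (cv2) and the standard library are available. Lean on these libraries where they do the work, as an engineer would, in place of code of your own. Each camera call takes 0.05 s, during which the arm holds its last target.

## Working session

There is one attempt and no reset: what is moved stays moved. The work goes in short steps, Python scripts to look and compute and a tool call to move; the robot and the scene stay as the last step left them, time stands still between calls to the robot, and variables do not carry over. Pictures are saved under pics/ and viewed, and the job is handed in when it is done.

Besides the shell and the picture viewer there is one more tool, called after "Call:" in YAML: its name, and indented under it one key for each argument. jog_arm: Moves the arm, as the interface text tells. Its arguments: {"type":"object","properties":{"series":{"type":"array"}},"required":["series"]}

```bash
mkdir -p pics; ls; cat > h.py <<'E'
import numpy as np, cv2
from plant import ctrl
def snap(n,fn):
    s=ctrl.snapshot(n); cv2.imwrite('pics/'+fn+'.png',np.asarray(s['pixels'])); 
    np.savez('pics/'+fn+'.npz',**{k:np.asarray(v) for k,v in s.items()}); return s
def load(fn):
    return dict(np.load('pics/'+fn+'.npz'))
def ray(s,u,v):
    R,_=cv2.Rodrigues(np.array(s['rvec'],float)); t=np.array(s['tvec'],float).ravel()
    d=np.array([(u-s['cx'])/s['fx'],(v-s['cy'])/s['fy'],1.]); return -R.T@t, R.T@d
def onz(s,u,v,z):
    o,d=ray(s,u,v); return o+d*(z-o[2])/d[2]
def proj(s,p):
    R,_=cv2.Rodrigues(np.array(s['rvec'],float)); c=R@np.array(p)+np.array(s['tvec'],float).ravel()
    return s['fx']*c[0]/c[2]+s['cx'], s['fy']*c[1]/c[2]+s['cy']
E
python3 - <<'E'
from h import *
print(ctrl.read_state(), ctrl.pinch_z)
for n in('scene','top'): 
    s=snap(n,n+'0'); print(n,s['fx'],s['cx'],s['cy'],ray(s,256,192))
E
```

```text
pics
{'t': 0.0, 'joint_positions': array([ 1.02789462e+00,  2.21231402e-01,  1.52763409e+00, -1.48592310e-06,
        1.39470387e+00, -1.26101236e-01]), 'dq': array([ 0.00044443,  0.00087565,  0.00206237, -0.00077676,  0.00085626,
       -0.00169234]), 'tau': array([ 8.72526789e-05, -4.94628632e+01, -3.87362802e+01,  6.98043499e-02,
        5.72602451e-02, -1.51253844e-04]), 'position': array([0.25269734, 0.57094341, 0.22142184]), 'ee_rot': array([-1.57275752e+00,  2.47154332e-04, -4.16800450e-01]), 'wrist_force': array([ 0.38172812, -0.8600822 ,  0.50207966]), 'ft_torque': array([-0.05601501,  0.00349839,  0.0191113 ]), 'finger_gap': 0.0872119099682885} 0.0187
scene 414.4455638977531 251.34571885173568 194.3919203094901 (array([1.45319939, 0.02050597, 0.84595951]), array([-0.75617659, -0.01816707, -0.65423723]))
top 449.4031906950274 259.1149999662507 195.5568114026522 (array([ 0.45291809, -0.00453824,  1.48977569]), array([ 0.1048428 , -0.0017373 , -0.99454294]))
```

View pics/scene0.png

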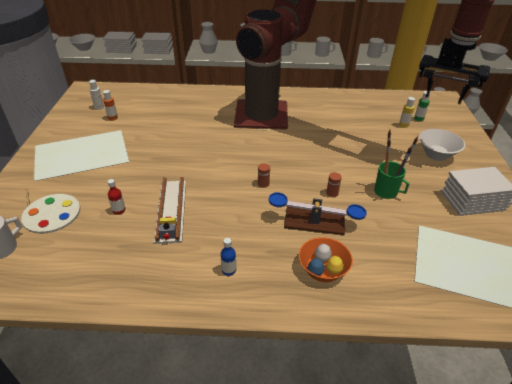

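View pics/top0.png

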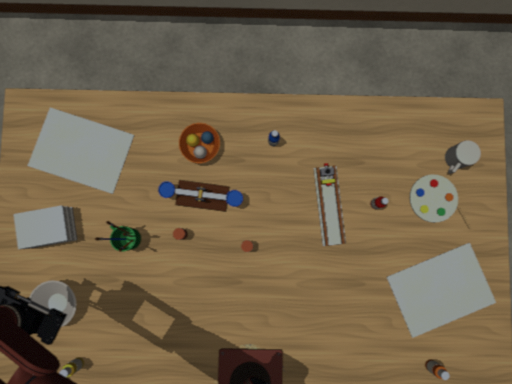

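The scene view shows the posts at (264,176) and (334,185), the blue pans at (278,200) and (356,212), and the rack at (172,208) with its stop towards the camera. In the top view the posts are at (180,234) and (249,246), the pans at (168,190) and (236,199), and the rack runs from (332,245) to (326,165).

```bash
python3 - <<'E'
from h import *
def masks(img):
    h=cv2.cvtColor(img,cv2.COLOR_BGR2HSV); H,S,V=cv2.split(h)
    return dict(blue=((H>105)&(H<128)&(S>170)&(V>60)),terra=(((H<9)|(H>174))&(S>110)&(V>60)),
      white=((S<45)&(V>130)), yellow=((H>22)&(H<34)&(S>180)&(V>120)))
for n in('top0','scene0'):
    s=load(n); m=masks(s['pixels'])
    for c in m:
        k,l,st,ce=cv2.connectedComponentsWithStats(m[c].astype(np.uint8))
        for i in range(1,k):
            if st[i,4]>=12: print(n,c,st[i],ce[i].round(1), onz(s,*ce[i],dict(blue=.065,terra=.07,white=.008,yellow=.042)[c]).round(3))
s=load('top0')['pixels']
cv2.imwrite('pics/t0a.png',cv2.resize(s[150:270,140:350],None,fx=3.8,fy=3.8,interpolation=cv2.INTER_CUBIC))
s=load('scene0')['pixels']
cv2.imwrite('pics/s0a.png',cv2.resize(s[150:250,140:380],None,fx=3.3,fy=3.3,interpolation=cv2.INTER_CUBIC))
E
```

```text
top0 blue [270 135   8   7  33] [273.1 138.7] [ 0.777 -0.059  0.065]
top0 blue [159 183  15  14 168] [166.4 189.4] [0.606 0.278 0.065]
top0 blue [227 191  15  15 180] [234.1 197.9] [0.583 0.062 0.065]
top0 blue [417 190   6   6  30] [419.7 192.2] [ 0.612 -0.531  0.065]
top0 terra [430 180   8   7  48] [433.6 182.9] [ 0.642 -0.574  0.07 ]
top0 terra [375 197  11  11  72] [378.8 202.4] [ 0.577 -0.398  0.07 ]
top0 terra [175 229  11  10  78] [179.4 233.5] [0.467 0.231 0.07 ]
top0 terra [243 241   9  10  67] [247.1 245.4] [0.434 0.018 0.07 ]
top0 terra [  0 341  40  30 160] [ 18.5 356.6] [0.084 0.708 0.07 ]
top0 terra [  0 348  38  36 261] [ 17.3 370.5] [0.043 0.709 0.07 ]
top0 terra [243 350  39  13 292] [262.  354.3] [ 0.102 -0.034  0.07 ]
top0 white [  28  108  105   85 5556] [ 80.4 150. ] [0.739 0.58  0.008]
top0 white [272 130   5   6  22] [274.3 132.5] [ 0.811 -0.065  0.008]
top0 white [457 141  23  23 432] [468.2 152.1] [ 0.757 -0.718  0.008]
top0 white [196 148   6   6  32] [198.5 150.5] [0.745 0.187 0.008]
top0 white [454 164   6   7  15] [456.3 167.1] [ 0.705 -0.676  0.008]
top
[... 3811 characters left out ...]
ne0 white [ 415  226   97   82 5578] [464.4 265.5] [0.746 0.544 0.008]
scene0 white [160 239   5   3  13] [161.7 240. ] [ 0.698 -0.252  0.008]
scene0 white [166 239   9   3  18] [170.4 239.9] [ 0.696 -0.228  0.008]
scene0 white [224 238   7   6  36] [227.1 240.5] [ 0.69  -0.074  0.008]
scene0 white [318 244  13  14 126] [324.2 250.6] [0.713 0.187 0.008]
scene0 white [409 346   5   3  12] [410.8 346.8] [0.98  0.351 0.008]
scene0 white [441 347  61  32 715] [466.5 360.4] [1.005 0.461 0.008]
scene0 white [411 348  22  10  70] [422.9 353. ] [0.993 0.373 0.008]
scene0 white [429 357   9   7  28] [432.4 359.3] [1.006 0.39  0.008]
scene0 white [501 361   4   5  13] [502.6 362.8] [1.007 0.536 0.008]
```

View pics/t0a.png

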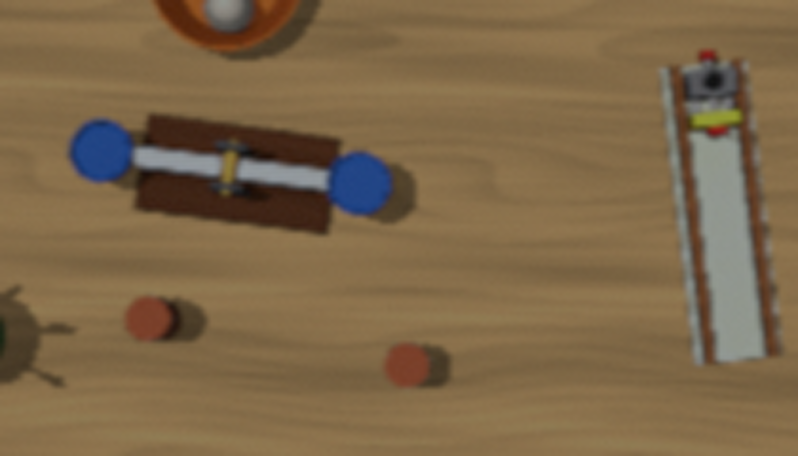

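View pics/s0a.png

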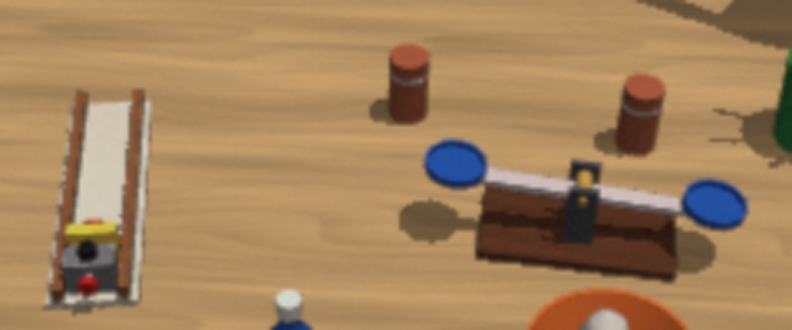

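```bash
cat >> h.py <<'E'
def wray(s,u,v):
    K=np.array([[s['fx'],0,s['cx']],[0,s['fy'],s['cy']],[0,0,1]],float)
    x=(u-s['cx'])/s['fx']; y=(v-s['cy'])/s['fy']; th=np.hypot(x,y); k=np.sin(th)/th if th>1e-9 else 1
    R,_=cv2.Rodrigues(np.array(s['rvec'],float)); t=np.array(s['tvec'],float).ravel()
    return -R.T@t, R.T@np.array([x*k,y*k,np.cos(th)])
def wonz(s,u,v,z):
    o,d=wray(s,u,v); return o+d*(z-o[2])/d[2]
def wproj(s,p):
    R,_=cv2.Rodrigues(np.array(s['rvec'],float)); c=R@np.array(p)+np.array(s['tvec'],float).ravel()
    r=np.hypot(c[0],c[1]); th=np.arctan2(r,c[2]); return s['fx']*th*c[0]/r+s['cx'], s['fy']*th*c[1]/r+s['cy']
def tri(r1,r2):
    (o1,d1),(o2,d2)=r1,r2; A=np.stack([d1,-d2],1); x=np.linalg.lstsq(A,o2-o1,rcond=None)[0]
    p,q=o1+d1*x[0],o2+d2*x[1]; return (p+q)/2, np.linalg.norm(p-q)
E
python3 - <<'E'
from h import *
t=load('top0'); s=load('scene0')
for a,b in (((166.4,189.4),(356,211.5)),((234.1,197.9),(277.6,199.3))):
    print(tri(ray(t,*a),ray(s,*b)))
w=snap('wrist','w0'); print(w['fx'],w['cx'],w['cy'],wray(w,w['cx'],w['cy']))
E
```

```text
(array([0.60718371, 0.27938924, 0.0550576 ]), np.float64(0.0016492965013343987))
(array([0.5826503 , 0.06143274, 0.06839641]), np.float64(0.0014344350529127577))
297.3186396354542 256.516412799441 189.94314182111577 (array([0.19213522, 0.59726797, 0.38469653]), array([ 0.23008479, -0.10290489, -0.96771461]))
```

View pics/w0.png

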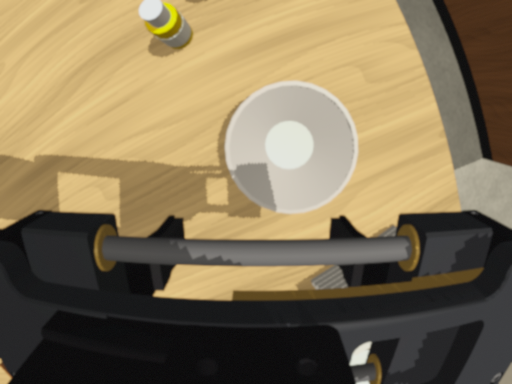

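```bash
cat >> h.py <<'E'
from scipy.spatial.transform import Rotation as Ro
def go(*targets):
    """each (x,y,z[m],yaw_deg,tilt_deg about tool x): shift/turn from present measured pose in tool axes"""
    st=ctrl.read_state(); p=st['position']; R=Ro.from_euler('xyz',st['ee_rot'])
    print('t',round(st['t'],2),'pos',(p*1e3).round(1),'rpy',np.degrees(st['ee_rot']).round(2),'F',st['wrist_force'].round(1),'gap',round(st['finger_gap']*1e3,1))
    for x,y,z,yaw,tilt in targets:
        T=Ro.from_euler('z',yaw,degrees=True)*Ro.from_euler('x',-90+tilt,degrees=True)
        print((R.inv().apply(np.array([x,y,z])-p)*1e3).round(1),np.degrees((R.inv()*T).as_rotvec()).round(2))
E
python3 - <<'E'
from h import *
go((.2527,.571,.33,-23.9,0),(.53,.231,.33,0,0),(.53,.231,.22,0,0))
E
```

```text
t 0.15 pos [252.8 571.1 221.7] rpy [-9.009e+01  1.000e-02 -2.388e+01] F [ 0.5  0.1 -0.1] gap 86.8
[-1.000e-01 -1.083e+02 -3.000e-01] [ 0.09  0.02 -0.01]
[ 391.1 -108.1 -198.9] [  0.08 -23.88  -0.03]
[ 391.2    1.9 -198.7] [  0.08 -23.88  -0.03]
```

Call:
jog_arm:
  series:
    - [0,-50,0,0,0,0,87]
    - [0,-100,0,0,0,0,87]
    - [45,-110,-22,0,0,0,87]
    - [90,-110,-44,0,0,0,87]
    - [135,-110,-67,0,-8,0,87]
    - [180,-110,-90,0,-16,0,87]
    - [225,-110,-112,0,-24,0,87]
    - [270,-110,-135,0,-24,0,87]

```text
t: 0.95
position: [0.4395, 0.3451, 0.3323]
ee_rot: [-1.571, 0.0, 0.007]
wrist_force: [0.6, 0.5, 0.3]
finger_gap: 0.0871
```

```bash
python3 - <<'E'
from h import *
go((.53,.231,.25,0,0))
E
```

```text
t 0.95 pos [439.5 345.1 332.3] rpy [-9.0e+01  1.0e-02  3.8e-01] F [0.6 0.5 0.3] gap 87.1
[  89.7   82.3 -114.7] [-0.    0.38 -0.01]
```

Call:
jog_arm:
  series:
    - [30,0,-45,0,0,0,87]
    - [60,20,-85,0,0,0,87]
    - [90,60,-115,0,0,0,87]
    - [90,82,-115,0,0,0,87]
    - [90,82,-115,0,0,0,87]

```text
t: 1.45
position: [0.5271, 0.2291, 0.2446]
ee_rot: [-1.574, 0.01, -0.001]
wrist_force: [-0.3, 0.8, -0.3]
finger_gap: 0.0872
```

```bash
python3 - <<'E'
from h import *
w=snap('wrist','w1'); go((.53,.231,.25,0,0)); print(wray(w,256,190)[0])
E
```

```text
t 1.5 pos [527.7 230.7 247.8] rpy [-9.008e+01  3.500e-01  1.000e-02] F [-0.5  0.6  0.2] gap 86.7
[ 2.3 -2.2  0.3] [ 0.08  0.01 -0.35]
[0.46213274 0.22795841 0.40843579]
```

View pics/w1.png

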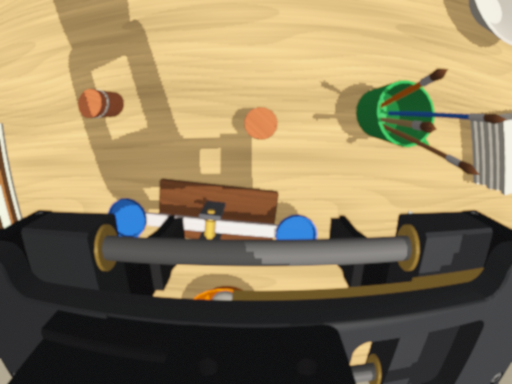

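The wrist view shows post A seen straight from above at (261,123), post B at (92,104), and the two pans at (128,217) and (296,230).

```bash
python3 - <<'E'
from h import *
w=load('w1'); h=cv2.cvtColor(w['pixels'],cv2.COLOR_BGR2HSV); H,S,V=cv2.split(h)
print(h[123,261],h[104,90],h[104,116])
def comps(m,y1=240,mn=150):
    m=m.astype(np.uint8); m[y1:]=0; k,l,st,ce=cv2.connectedComponentsWithStats(m)
    for i in range(1,k):
        if st[i,4]>mn:
            c=max(cv2.findContours((l==i).astype(np.uint8),0,1)[0],key=len)
            yield st[i],ce[i],cv2.minEnclosingCircle(c),cv2.fitEllipse(c)
for st,ce,mc,el in comps(((H<12)|(H>174))&(S>100)&(V>140),200): print('T',st,ce.round(1),el, wonz(w,*ce,.07).round(4),wonz(w,*el[0],.07).round(4))
for st,ce,mc,el in comps((H>105)&(H<128)&(S>150),260): print('B',st,ce.round(1),mc, wonz(w,*mc[0],.065).round(4))
E
```

```text
[ 11 159 225] [ 12 160 222] [ 10 174 120]
T [ 79  90  23  27 380] [ 89.6 104.1] ((90.0865478515625, 103.45707702636719), (21.209861755371094, 24.950178146362305), 24.911293029785156) [0.4356 0.0174 0.07  ] [0.4349 0.0182 0.07  ]
T [246 115  26  23 204] [257.2 125.9] ((257.4830322265625, 126.36131286621094), (13.55313777923584, 27.072431564331055), 126.54940795898438) [0.4724 0.2277 0.07  ] [0.4729 0.2281 0.07  ]
B [110 200  35  37 436] [125.8 215.3] ((127.96017456054688, 218.0177001953125), 19.69786262512207) [0.586  0.0584 0.065 ]
B [277 216  39  24 236] [297.1 229.6] ((295.8026428222656, 234.0), 19.22348403930664) [0.6051 0.2761 0.065 ]
```

```bash
python3 - <<'E'
from h import *
w=load('w1'); h=cv2.cvtColor(w['pixels'],cv2.COLOR_BGR2HSV); H,S,V=cv2.split(h)
m=((H<14)&(S>140)&(V>140)).astype(np.uint8); m[160:]=0
k,l,st,ce=cv2.connectedComponentsWithStats(m)
for i in range(1,k):
    if st[i,4]>200:
        c=max(cv2.findContours((l==i).astype(np.uint8),0,1)[0],key=len); el=cv2.fitEllipse(c)
        print(st[i],ce[i],el,wonz(w,*ce[i],.07).round(4),wonz(w,*el[0],.07).round(4))
go((.468,.231,.12,0,0),(.468,.231,.025,0,0))
E
```

```text
[ 78  89  24  29 550] [ 90.02181818 102.92      ] ((90.01708984375, 102.9029769897461), (22.74921989440918, 28.74455451965332), 6.989616394042969) [0.4342 0.0181 0.07  ] [0.4342 0.0181 0.07  ]
[244 108  33  31 795] [260.17987421 122.83647799] ((260.1866455078125, 122.83865356445312), (30.417774200439453, 31.441221237182617), 93.71521759033203) [0.4688 0.2311 0.07  ] [0.4688 0.2312 0.07  ]
t 1.5 pos [527.7 230.7 247.8] rpy [-9.008e+01  3.500e-01  1.000e-02] F [-0.5  0.6  0.2] gap 86.7
[-58.9 128.2   0.5] [ 0.08  0.01 -0.35]
[-58.3 223.2   0.7] [ 0.08  0.01 -0.35]
```

Call:
jog_arm:
  series:
    - [-30,30,0,0,0,0,87]
    - [-61,70,0,0,0,0,87]
    - [-61,110,0,0,0,0,87]
    - [-61,130,0,0,0,0,87]
    - [-61,130,0,0,0,0,87]
    - [-61,130,0,0,0,0,87]

```text
t: 2.1
position: [0.4691, 0.233, 0.1229]
ee_rot: [-1.57, -0.003, 0.003]
wrist_force: [-0.6, 0.4, 0.3]
finger_gap: 0.0874
```

```bash
python3 - <<'E'
from h import *
go((.468,.231,.026,0,0))
E
```

```text
t 2.1 pos [469.1 233.  122.9] rpy [-89.94  -0.14   0.2 ] F [-0.6  0.4  0.3] gap 87.4
[-1.3 96.9 -2.1] [-0.06  0.2   0.14]
```

Call:
jog_arm:
  series:
    - [-1,40,-2,0,0,0,87]
    - [-1,75,-2,0,0,0,87]
    - [-1,97,-2,0,0,0,87]
    - [-1,97,-2,0,0,0,36]
    - [-1,97,-2,0,0,0,36]
    - [-1,97,-2,0,0,0,36]
    - [-1,97,-2,0,0,0,36]
    - [-1,97,-2,0,0,0,36]

```text
t: 2.9
position: [0.4683, 0.23, 0.025]
ee_rot: [-1.57, -0.002, 0.002]
wrist_force: [-1.6, -0.1, -0.3]
finger_gap: 0.0547
```

```bash
python3 - <<'E'
from h import *
snap('scene','s1');go((.606,.278,.16,-6.4,0))
E
```

```text
t 2.95 pos [467.9 229.9  24.7] rpy [-89.97  -0.1    0.12] F [-0.8 -0.2 -0.6] gap 51.2
[ 138.4 -135.1   47.9] [-0.04  6.52  0.1 ]
```

Call:
jog_arm:
  series:
    - [0,0,0,0,0,0,30]
    - [0,0,0,0,0,0,30]
    - [0,0,0,0,0,0,30]
    - [0,0,0,0,0,0,30]
    - [0,-40,0,0,0,0,30]
    - [0,-85,0,0,0,0,30]
    - [0,-135,0,0,0,0,30]
    - [0,-135,0,0,0,0,30]

```text
t: 3.75
position: [0.4717, 0.231, 0.1662]
ee_rot: [-1.567, -0.012, 0.002]
wrist_force: [1.0, 0.2, -0.7]
finger_gap: 0.0371
```

```bash
python3 - <<'E'
from h import *
w=snap('wrist','w2');s=snap('scene','s2');go((.606,.278,.17,-6.4,0))
cv2.imwrite('pics/s2a.png',cv2.resize(s['pixels'][120:250,200:400],None,fx=4,fy=4,interpolation=cv2.INTER_CUBIC))
E
```

```text
t 3.85 pos [468.  229.7 159.8] rpy [-89.96  -0.16   0.12] F [ 0.3  1.2 -1. ] gap 37.3
[138.1  -9.8  48. ] [-0.04  6.52  0.16]
```

View pics/w2.png

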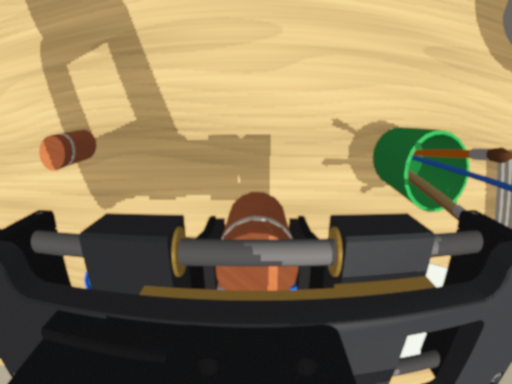

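View pics/s2a.png

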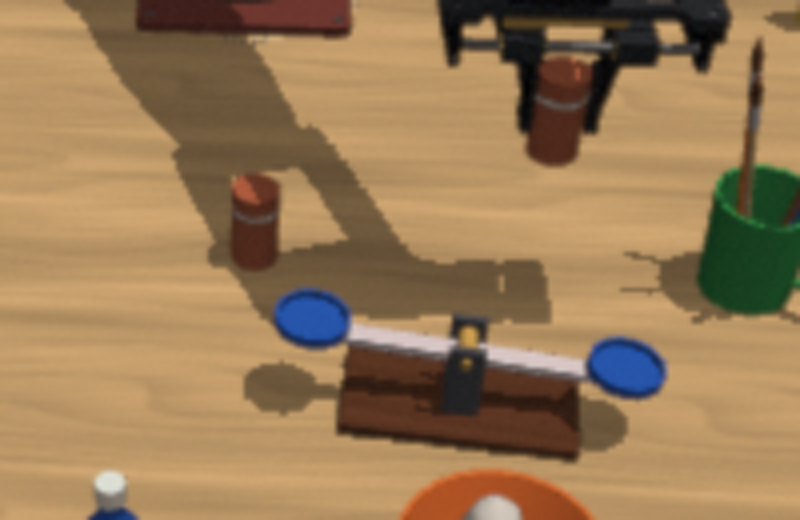

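```bash
python3 - <<'E'
from h import *
go((.607,.282,.17,-6.4,-6.9),(.607,.282,.12,-6.4,-6.9),(.607,.282,.095,-6.4,-6.9))
E
```

```text
t 3.85 pos [468.  229.7 159.8] rpy [-89.96  -0.16   0.12] F [ 0.3  1.2 -1. ] gap 37.3
[139.1  -9.8  52. ] [-6.94  6.5   0.55]
[139.   40.2  51.9] [-6.94  6.5   0.55]
[138.9  65.2  51.9] [-6.94  6.5   0.55]
```

Call:
jog_arm:
  series:
    - [40,-10,15,-2,2,0,30]
    - [80,-10,30,-4,4,0,30]
    - [120,-5,45,-7,6.5,0.5,30]
    - [139,20,52,-7,6.5,0.5,30]
    - [139,45,52,-7,6.5,0.5,30]
    - [139,45,52,-7,6.5,0.5,30]
    - [139,45,52,-7,6.5,0.5,30]

```text
t: 4.55
position: [0.6041, 0.2811, 0.1108]
ee_rot: [-1.696, 0.007, -0.112]
wrist_force: [0.1, -0.9, -0.1]
finger_gap: 0.0375
```

```bash
python3 - <<'E'
from h import *
w=snap('wrist','w3');s=snap('scene','s3');go((.607,.282,.075,-6.4,-6.9))
t=snap('top','t3')
a=cv2.resize(s['pixels'][130:250,240:400],None,fx=4,fy=4,interpolation=cv2.INTER_CUBIC)
cv2.imwrite('pics/s3a.png',a)
cv2.imwrite('pics/t3a.png',cv2.resize(t['pixels'][150:270,140:280],None,fx=4,fy=4,interpolation=cv2.INTER_CUBIC))
E
```

```text
t 4.65 pos [606.1 281.8 114.3] rpy [-9.7e+01  7.0e-02 -6.4e+00] F [-0.1 -0.1  0.1] gap 37.1
[ 0.9 39.   5.1] [ 0.1   0.01 -0.07]
```

View pics/s3a.png

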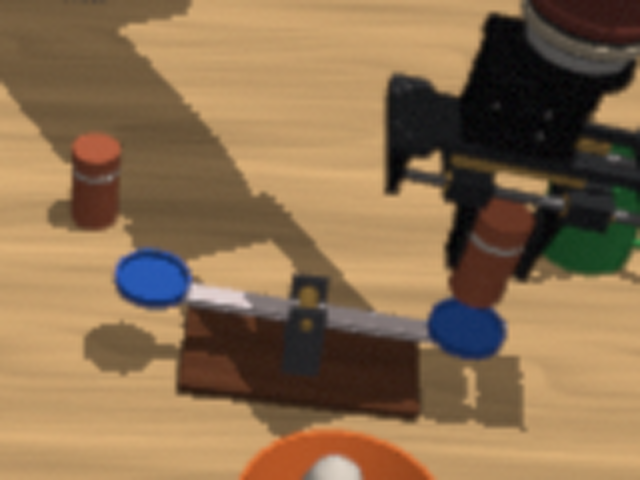

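View pics/t3a.png

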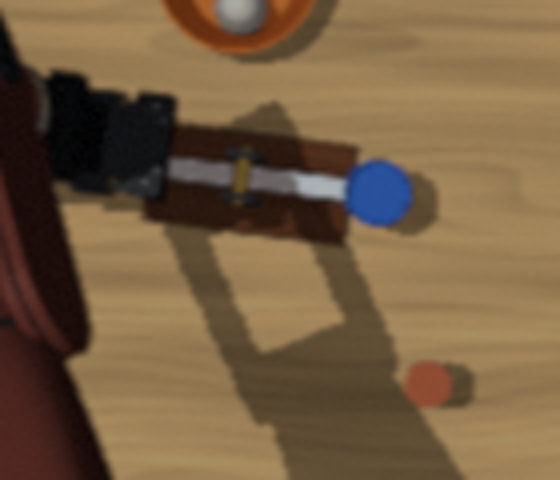

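Call:
jog_arm:
  series:
    - [1,10,1,0,0,0,30]
    - [1,20,2,0,0,0,30]
    - [1,25,3,0,0,0,30]
    - [1,30,4,0,0,0,30]
    - [1,34,4.5,0,0,0,30]
    - [1,37,5,0,0,0,30]
    - [1,37,5,0,0,0,30]
    - [1,37,5,0,0,0,30]

```text
t: 5.5
position: [0.6071, 0.2823, 0.0763]
ee_rot: [-1.693, 0.002, -0.112]
wrist_force: [-0.7, -0.3, -0.4]
finger_gap: 0.037
```

```bash
python3 - <<'E'
from h import *
s=snap('scene','s4');go((.607,.282,.075,-6.4,-6.9))
a=cv2.resize(s['pixels'][130:250,240:400],None,fx=4,fy=4,interpolation=cv2.INTER_CUBIC)
cv2.imwrite('pics/s4a.png',a)
E
```

```text
t 5.55 pos [607.3 282.4  76.5] rpy [-9.70e+01  7.00e-02 -6.39e+00] F [ 0.8 -0.3 -0.1] gap 37.5
[-0.2  1.6 -0.2] [ 0.1   0.02 -0.07]
```

View pics/s4a.png

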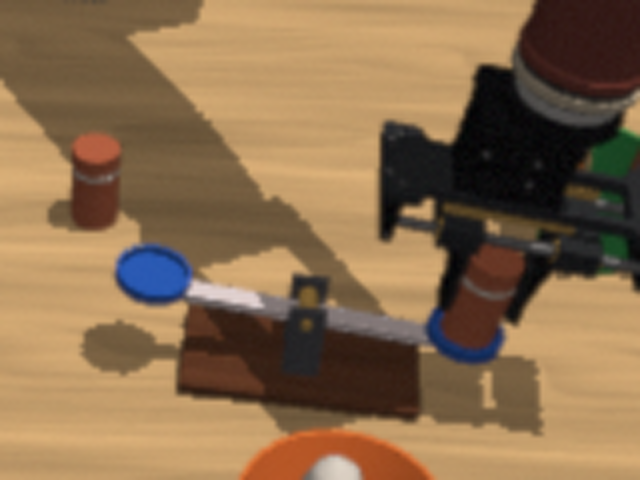

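Call:
jog_arm:
  series:
    - [0,0,-2,0,0,0,30]
    - [0,1,-2,0,0,0,30]
    - [0,1.5,-2,0,0,0,30]
    - [0,1.5,-2,0,0,0,30]

```text
t: 5.95
position: [0.6067, 0.28, 0.0749]
ee_rot: [-1.693, 0.002, -0.112]
wrist_force: [0.1, 1.1, -0.8]
finger_gap: 0.0374
```

```bash
python3 - <<'E'
from h import *
s=snap('scene','s5');go((.607,.282,.075,-6.4,-6.9))
a=cv2.resize(s['pixels'][170:230,260:380],None,fx=6,fy=6,interpolation=cv2.INTER_CUBIC)
cv2.imwrite('pics/s5a.png',a)
E
```

```text
t 6.0 pos [606.8 280.1  74.9] rpy [-97.01   0.1   -6.4 ] F [-0.6  0.2 -1.1] gap 37.2
[ 0.  -0.3  1.9] [ 0.11  0.01 -0.1 ]
```

View pics/s5a.png

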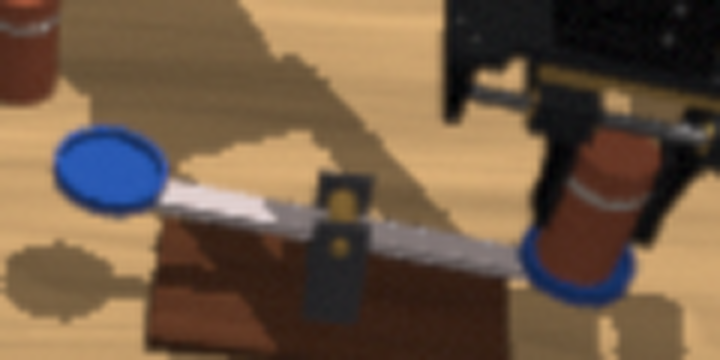

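Call:
jog_arm:
  series:
    - [0,0,0,0,0,0,60]
    - [0,0,0,0,0,0,60]
    - [0,0,0,0,0,0,60]
    - [0,0,0,0,0,0,60]
    - [0,0,0,0,0,0,60]
    - [0,-15,0,0,0,0,60]
    - [0,-40,0,0,0,0,60]
    - [0,-80,0,0,0,0,60]

```text
t: 6.8
position: [0.6063, 0.2891, 0.1533]
ee_rot: [-1.696, 0.006, -0.112]
wrist_force: [1.0, -0.6, 0.1]
finger_gap: 0.06
```

```bash
python3 - <<'E'
from h import *
s=snap('scene','s6');go((.5,.15,.2,0,0),(.434,.018,.15,0,0),(.434,.018,.12,0,0))
a=cv2.resize(s['pixels'][130:250,240:400],None,fx=4,fy=4,interpolation=cv2.INTER_CUBIC)
cv2.imwrite('pics/s6a.png',a)
E
```

```text
t 6.85 pos [610.9 291.8 163.9] rpy [-96.76  -0.35  -6.37] F [1.9 0.1 6.1] gap 60.0
[ -94.2  -18.4 -156.5] [ 6.77 -6.39 -0.02]
[-145.5   47.2 -288.2] [ 6.77 -6.39 -0.02]
[-145.7   77.  -284.7] [ 6.77 -6.39 -0.02]
```

View pics/s6a.png

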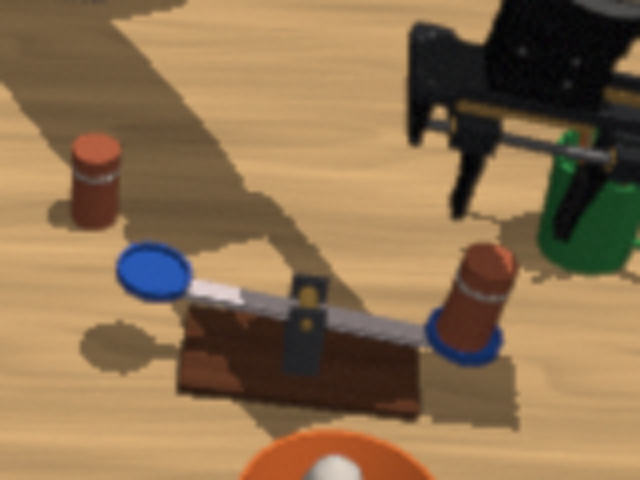

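Call:
jog_arm:
  series:
    - [-25,-15,-30,2,-2,0,70]
    - [-50,-18,-75,4,-4,0,87]
    - [-80,-18,-120,7,-6.4,0,87]
    - [-100,-10,-165,7,-6.4,0,87]
    - [-120,10,-210,7,-6.4,0,87]
    - [-135,30,-250,7,-6.4,0,87]
    - [-143,50,-285,7,-6.4,0,87]
    - [-143,60,-285,7,-6.4,0,87]

```text
t: 7.65
position: [0.432, 0.0138, 0.1298]
ee_rot: [-1.572, 0.008, -0.005]
wrist_force: [0.7, 0.4, 0.4]
finger_gap: 0.0867
```

```bash
python3 - <<'E'
from h import *
ctrl.snapshot('wrist')
go((.434,.018,.026,0,0))
E
```

```text
t 7.7 pos [432.2  15.5 128.7] rpy [-89.98   0.54  -0.26] F [-0.   0.7 -1.3] gap 86.9
[  2.8 102.7   2.5] [-0.02 -0.26 -0.54]
```

Call:
jog_arm:
  series:
    - [2,20,2,0,0,0,87]
    - [2,40,2,0,0,0,87]
    - [2,40,2,0,0,0,87]

```text
t: 8.0
position: [0.4342, 0.0205, 0.0886]
ee_rot: [-1.569, 0.012, 0.001]
wrist_force: [-1.6, -0.5, -0.3]
finger_gap: 0.0872
```

```bash
python3 - <<'E'
from h import *
go((.434,.018,.026,0,0))
E
```

```text
t 8.0 pos [434.2  20.5  88.6] rpy [-8.992e+01  6.700e-01  5.000e-02] F [-1.6 -0.5 -0.3] gap 87.2
[ 0.6 62.6 -2.6] [-0.07  0.05 -0.67]
```

Call:
jog_arm:
  series:
    - [0,30,-2,0,0,-0.5,87]
    - [0,55,-2,0,0,-0.5,87]
    - [0,62,-2,0,0,-0.5,80]
    - [0,62,-2,0,0,-0.5,30]
    - [0,62,-2,0,0,-0.5,30]
    - [0,62,-2,0,0,-0.5,30]
    - [0,62,-2,0,0,-0.5,30]
    - [0,62,-2,0,0,-0.5,30]

```text
t: 8.8
position: [0.4353, 0.0173, 0.0286]
ee_rot: [-1.571, -0.002, -0.0]
wrist_force: [-0.2, -0.0, -0.0]
finger_gap: 0.0479
```

Call:
jog_arm:
  series:
    - [0,0,0,0,0,0,30]
    - [0,0,0,0,0,0,30]
    - [0,0,0,0,0,0,30]
    - [0,0,0,0,0,0,30]
    - [0,0,0,0,0,0,30]

```text
t: 9.3
position: [0.4349, 0.0174, 0.0281]
ee_rot: [-1.57, -0.001, -0.0]
wrist_force: [-1.0, 1.2, 4.1]
finger_gap: 0.0374
```

```bash
python3 - <<'E'
from h import *
go((.434,.018,.026,0,0))
n=np.array([.112*.12,.9937*.12,.993]);C=np.array([.5945-.0122,.170-.1085,.0752]); print(C, C+n*.026)
s=load('s6'); t=load('t3')
for nm,s,b in(('s',s,0),('t',t,0)):
    H,S,V=cv2.split(cv2.cvtColor(s['pixels'],cv2.COLOR_BGR2HSV)); m=((H>105)&(H<128)&(S>150)&(V>60)).astype(np.uint8)
    k,l,st,ce=cv2.connectedComponentsWithStats(m)
    for i in range(1,k):
        if st[i,4]>80: print(nm,st[i],ce[i].round(1))
print('exp',proj(load('s6'),C+n*.004),proj(load('t3'),C+n*.004))
E
```

```text
t 9.3 pos [434.9  17.4  28.1] rpy [-8.997e+01 -3.000e-02 -1.000e-02] F [-1.   1.2  4.1] gap 37.4
[-0.9  2.1  0.6] [-0.03 -0.01  0.03]
[0.5823 0.0615 0.0752] [0.58264944 0.06460034 0.101018  ]
s [270 191  17  14 186] [278.  197.4]
s [222 248  13  14 152] [227.9 254.3]
t [227 191  15  15 185] [233.9 197.9]
exp (np.float64(278.23728785116555), np.float64(196.36631452899908)) (np.float64(233.99953401225392), np.float64(197.68285959556698))
```

```bash
python3 - <<'E'
from h import *
go((.434,.018,.168,0,0),(.5827,.065,.168,-6.4,-6.9),(.5827,.065,.125,-6.4,-6.9))
E
```

```text
t 9.3 pos [434.9  17.4  28.1] rpy [-8.997e+01 -3.000e-02 -1.000e-02] F [-1.   1.2  4.1] gap 37.4
[  -0.8 -139.9    0.7] [-0.03 -0.01  0.03]
[ 147.9 -139.8   47.7] [-6.92  6.38  0.41]
[147.8 -96.8  47.7] [-6.92  6.38  0.41]
```

Call:
jog_arm:
  series:
    - [0,-40,0,0,0,0,30]
    - [0,-90,0,0,0,0,30]
    - [30,-135,10,-2,2,0,30]
    - [75,-140,24,-4,4,0,30]
    - [120,-138,38,-7,6.4,0.4,30]
    - [148,-120,47.5,-7,6.4,0.4,30]
    - [148,-97,47.5,-7,6.4,0.4,30]
    - [148,-97,47.5,-7,6.4,0.4,30]

```text
t: 10.1
position: [0.5796, 0.0651, 0.1198]
ee_rot: [-1.694, 0.009, -0.111]
wrist_force: [-0.9, 0.2, -2.5]
finger_gap: 0.0373
```

```bash
python3 - <<'E'
from h import *
s=snap('scene','s7');go((.5827,.065,.104,-6.4,-6.9))
a=cv2.resize(s['pixels'][130:250,240:400],None,fx=4,fy=4,interpolation=cv2.INTER_CUBIC)
cv2.imwrite('pics/s7a.png',a)
E
```

```text
t 10.15 pos [580.2  64.8 121.8] rpy [-97.04   0.38  -6.4 ] F [ 0.7 -0.1 -1.1] gap 37.3
[ 2.5 17.6  2.7] [ 0.14  0.04 -0.38]
```

View pics/s7a.png

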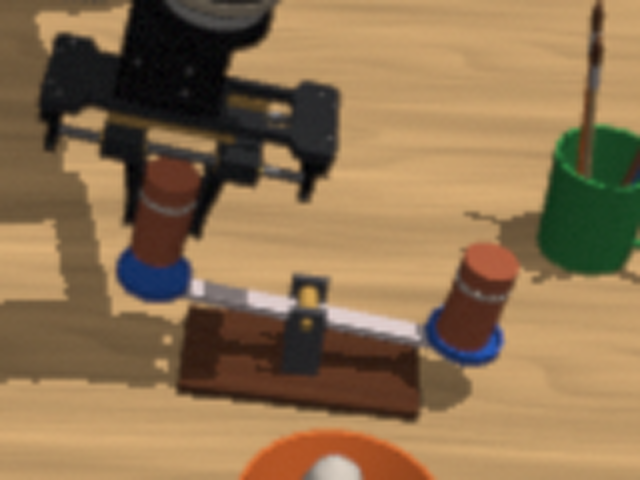

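Call:
jog_arm:
  series:
    - [1,6,1,0,0,0,30]
    - [1,11,2,0,0,0,30]
    - [1,15,2,0,0,0,30]
    - [1,15,2,0,0,0,30]
    - [1,15,2,0,0,0,30]

```text
t: 10.65
position: [0.5837, 0.0647, 0.1102]
ee_rot: [-1.693, -0.0, -0.112]
wrist_force: [0.3, -0.0, -0.9]
finger_gap: 0.0375
```

```bash
python3 - <<'E'
from h import *
s=snap('scene','s8');go((.5827,.065,.103,-6.4,-6.9))
a=cv2.resize(s['pixels'][150:230,260:380],None,fx=6,fy=6,interpolation=cv2.INTER_CUBIC)
cv2.imwrite('pics/s8a.png',a)
E
```

```text
t 10.7 pos [583.8  64.8 110.2] rpy [-9.697e+01 -4.000e-02 -6.430e+00] F [-0.4 -0.7 -1.3] gap 37.2
[-1.2  7.2  1. ] [ 0.07 -0.03  0.03]
```

View pics/s8a.png

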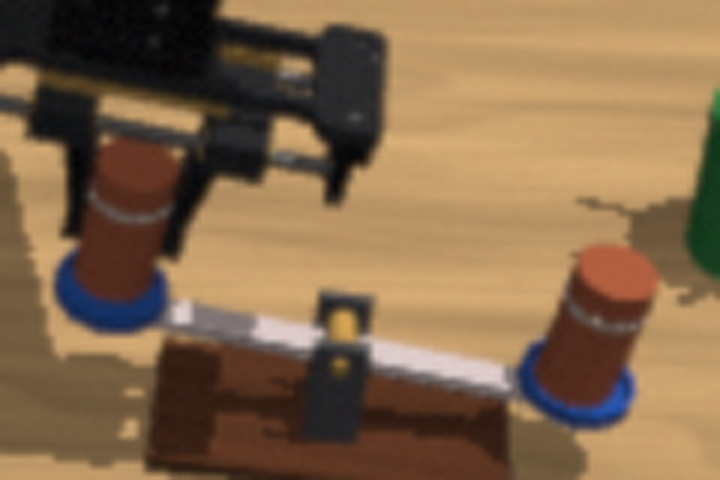

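Call:
jog_arm:
  series:
    - [-1,2,0,0,0,0,30]
    - [-1,4,-1,0,0,0,30]
    - [-1,6,-1,0,0,0,30]
    - [-1,6,-1,0,0,0,30]
    - [-1,6,-1,0,0,0,30]

```text
t: 11.2
position: [0.5824, 0.0633, 0.1038]
ee_rot: [-1.693, 0.0, -0.112]
wrist_force: [-0.1, -0.1, -2.3]
finger_gap: 0.0372
```

```bash
python3 - <<'E'
from h import *
s=snap('scene','s9');go((.5827,.065,.103,-6.4,-6.9))
a=cv2.resize(s['pixels'][150:230,260:380],None,fx=6,fy=6,interpolation=cv2.INTER_CUBIC)
cv2.imwrite('pics/s9a.png',a)
E
```

```text
t 11.25 pos [582.5  63.2 103.9] rpy [-9.698e+01  1.000e-02 -6.420e+00] F [ 0.3 -0.2 -1.9] gap 36.9
[0.  0.7 1.9] [ 0.08 -0.02 -0.01]
```

View pics/s9a.png

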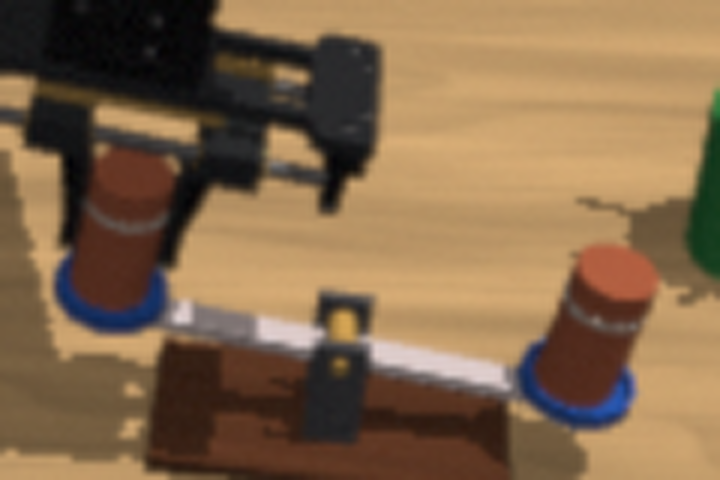

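Call:
jog_arm:
  series:
    - [0,1,0,0,0,0,30]
    - [0,1,0,0,0,0,87]
    - [0,1,0,0,0,0,87]
    - [0,1,0,0,0,0,87]
    - [0,-15,0,0,0,0,87]
    - [0,-50,0,0,0,0,87]
    - [0,-90,0,0,0,0,87]
    - [0,-90,0,0,0,0,87]

```text
t: 12.05
position: [0.588, 0.075, 0.2019]
ee_rot: [-1.69, -0.013, -0.111]
wrist_force: [1.0, 0.7, 0.9]
finger_gap: 0.0833
```

```bash
python3 - <<'E'
from h import *
s=snap('scene','s10');go((.5827,.065,.103,-6.4,-6.9))
a=cv2.resize(s['pixels'][130:230,240:380],None,fx=5,fy=5,interpolation=cv2.INTER_CUBIC)
cv2.imwrite('pics/s10a.png',a)
E
```

```text
t 12.1 pos [586.5  74.7 198.7] rpy [-96.89  -0.5   -6.39] F [-1.3  0.4 -0.6] gap 85.0
[-3.6 96.2  1.5] [-0.01 -0.05  0.49]
```

View pics/s10a.png

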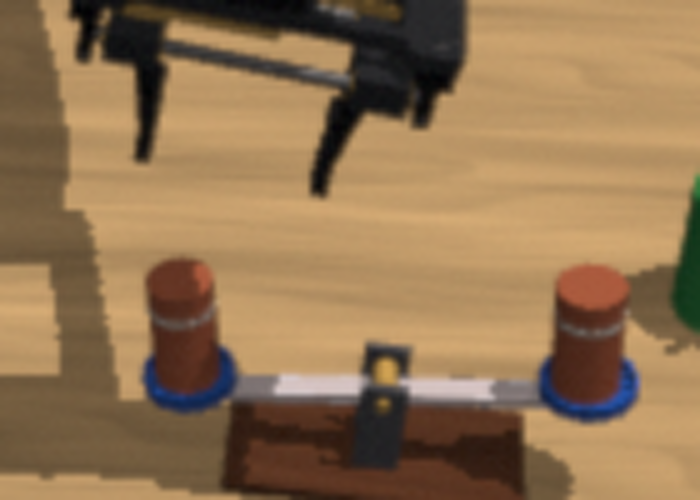

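```bash
python3 - <<'E'
from h import *
go((.61,-.25,.26,0,0))
E
```

```text
t 12.1 pos [586.5  74.7 198.7] rpy [-96.89  -0.5   -6.39] F [-1.3  0.4 -0.6] gap 85.0
[  60.   -21.9 -325.1] [ 6.91 -6.41  0.11]
```

Call:
jog_arm:
  series:
    - [0,-40,0,0,0,0,87]
    - [10,-70,-40,3,0,0,87]
    - [20,-95,-85,7,-3,0,87]
    - [30,-100,-130,7,-6.4,0.5,87]
    - [40,-100,-180,7,-6.4,0.5,87]
    - [50,-100,-230,7,-6.4,0.5,87]
    - [60,-100,-280,7,-6.4,0.5,87]
    - [60,-100,-315,7,-6.4,0.5,87]

```text
t: 12.9
position: [0.6093, -0.2341, 0.3302]
ee_rot: [-1.569, 0.017, -0.002]
wrist_force: [-0.3, 0.0, -0.3]
finger_gap: 0.087
```

```bash
python3 - <<'E'
from h import *
go((.61,-.25,.26,0,0))
E
```

```text
t 12.9 pos [ 609.3 -234.1  330.2] rpy [-89.92   0.95  -0.14] F [-0.3  0.  -0.3] gap 87.0
[  1.9  70.2 -16. ] [-0.08 -0.14 -0.95]
```

Call:
jog_arm:
  series:
    - [0,30,-10,0,0,-0.5,87]
    - [0,60,-10,0,0,-0.5,87]
    - [0,60,-10,0,0,-0.5,87]
    - [0,60,-10,0,0,-0.5,87]
    - [0,60,-10,0,0,-0.5,87]
    - [0,60,-10,0,0,-0.5,87]

```text
t: 13.5
position: [0.6098, -0.241, 0.2732]
ee_rot: [-1.571, 0.004, -0.0]
wrist_force: [-0.0, -0.4, -0.0]
finger_gap: 0.0868
```

```bash
python3 - <<'E'
from h import *
w=snap('wrist','w11'); s=snap('scene','s11'); t=snap('top','t11'); go((.61,-.25,.26,0,0))
a=cv2.resize(s['pixels'][130:250,140:400],None,fx=3,fy=3,interpolation=cv2.INTER_CUBIC)
cv2.imwrite('pics/s11a.png',a)
E
```

```text
t 13.65 pos [ 609.4 -241.   272.2] rpy [-8.998e+01  2.900e-01 -3.000e-02] F [-0.4  0.1  0.5] gap 87.1
[ 0.7 12.2 -9. ] [-0.02 -0.03 -0.29]
```

View pics/w11.png

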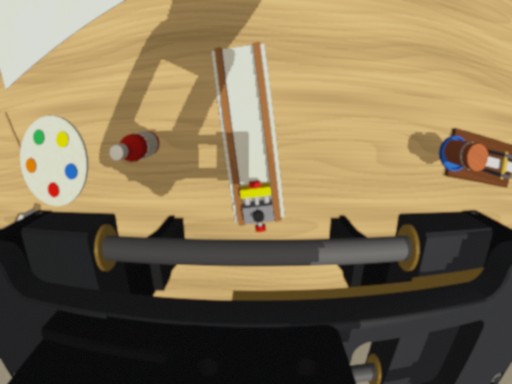

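View pics/s11a.png

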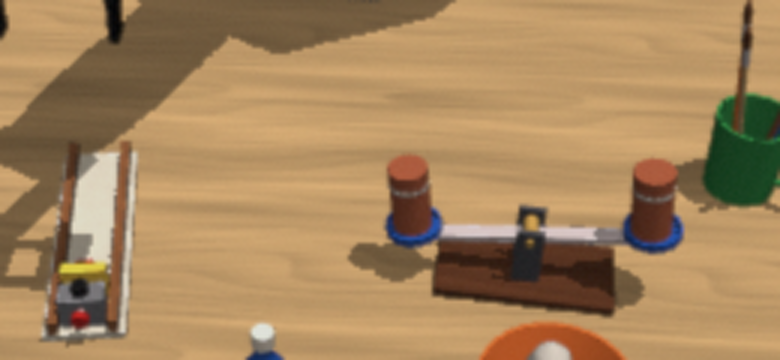

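The wrist view shows the rack running from (240,48) to (262,220), with the yellow plate at (256,194) and the red plunger pad at (255,185). In the scene view the balance now has its right side, with post B, lower.

```bash
python3 - <<'E'
from h import *
P=np.array([.5945,.170,.062]); e=np.array([.112,.9937,0]); z=np.array([0,0,1])
for nm in('s10','s11','t11'):
    s=load(nm); H,S,V=cv2.split(cv2.cvtColor(s['pixels'],cv2.COLOR_BGR2HSV)); m=((H>105)&(H<128)&(S>150)&(V>40)).astype(np.uint8)
    k,l,st,ce=cv2.connectedComponentsWithStats(m)
    for i in range(1,k):
        if st[i,4]>40: print(nm,st[i], 'centre',st[i][0]+st[i][2]/2-.5,st[i][1]+st[i][3]/2-.5)
s=load('s11')
for a in(-.12,-.06,0,.06,.12):   # a>0: +y up
    u=e*np.cos(a)+z*np.sin(a); n=-e*np.sin(a)+z*np.cos(a)
    print(a,[np.round(proj(s,P+sg*.11*u+n*.006),1) for sg in(1,-1)])
w=load('w11'); H,S,V=cv2.split(cv2.cvtColor(w['pixels'],cv2.COLOR_BGR2HSV))
for (u,v,zz) in ((240,48,.008),(214,52,.0),(266,42,.0),(236,224,0),(283,218,0)): print(u,v,wonz(w,u,v,zz).round(4))
cv2.imwrite('pics/w11a.png',cv2.resize(w['pixels'][30:240,190:310],None,fx=2.8,fy=2.8,interpolation=cv2.INTER_CUBIC))
E
```

```text
s10 [270 202  16  10  48] centre 277.5 206.5
s10 [349 203  18  10  53] centre 357.5 207.5
s10 [222 248  13  14 151] centre 228.0 254.5
s11 [270 202  16  10  49] centre 277.5 206.5
s11 [348 203  19  10  52] centre 357.0 207.5
s11 [222 248  13  14 153] centre 228.0 254.5
t11 [270 134   9   8  42] centre 274.0 137.5
-0.12 [array([356.2, 211.5]), array([278.3, 195.8])]
-0.06 [array([356.7, 209.7]), array([277.9, 197.6])]
0 [array([357.1, 208. ]), array([277.6, 199.3])]
0.06 [array([357.3, 206.2]), array([277.4, 201. ])]
0.12 [array([357.3, 204.4]), array([277.4, 202.8])]
240 48 [ 0.4451 -0.2662  0.008 ]
214 52 [ 0.4482 -0.3046  0.    ]
266 42 [ 0.4341 -0.2288  0.    ]
236 224 [ 0.7113 -0.2749  0.    ]
283 218 [ 0.7013 -0.2013  0.    ]
```

View pics/w11a.png

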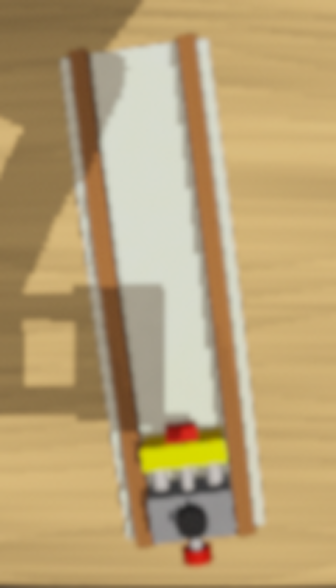

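```bash
python3 - <<'E'
from h import *
w=load('w11'); 
f=lambda a,b:(190+a/2.8-.3,30+b/2.8-.3)
pts={k:wonz(w,*f(*v),.024)[:2] for k,v in dict(lm=(79,52),rm=(187,37),lf=(143,545),rf=(246,530)).items()}
for k in pts: print(k,pts[k].round(4))
print('pts rail sep m,f',np.linalg.norm(pts['lm']-pts['rm']),np.linalg.norm(pts['lf']-pts['rf']), 'len',np.linalg.norm(pts['lm']-pts['lf']))
m=(pts['lm']+pts['rm'])/2; fr=(pts['lf']+pts['rf'])/2; print(m,fr,np.degrees(np.arctan2(*(fr-m)[::-1])))
print('plate front top',wonz(w,*f(183,450),.042),'pad',wonz(w,*f(182,428),.038))
# top image
t=load('t11'); T=load('top0')
g=lambda a,b:(140+a/3.8-.4,150+b/3.8-.4)
pt={k:onz(T,*g(*v),.024)[:2] for k,v in dict(lf=(677,70),rf=(737,64),lm=(709,360),rm=(772,353)).items()}
for k in pt: print(k,pt[k].round(4))
m=(pt['lm']+pt['rm'])/2; fr=(pt['lf']+pt['rf'])/2; print(m,fr,np.degrees(np.arctan2(*(fr-m)[::-1])))
# post B
C=np.array([.5823,.0615,.049]); n=np.array([-.0134,-.119,.993])
print(wproj(w,C+.07*n),proj(load('s11'),C+.07*n),proj(t,C+.07*n))
for nm in('w11','s11'):
    q=load(nm); H,S,V=cv2.split(cv2.cvtColor(q['pixels'],cv2.COLOR_BGR2HSV)); mm=((H<14)&(S>120)&(V>60)).astype(np.uint8)
    k,l,st,ce=cv2.connectedComponentsWithStats(mm)
    for i in range(1,k):
        if st[i,4]>40 and ce[i][0]>230: print(nm,st[i],ce[i].round(1))
E
```

```text
lm [ 0.4482 -0.2958]
rm [ 0.4415 -0.2427]
lf [ 0.7026 -0.2661]
rf [ 0.6941 -0.2116]
pts rail sep m,f 0.05357841483718293 0.05511170941979278 len 0.2560530557523121
[ 0.44488755 -0.2692314 ] [ 0.69835032 -0.23883671] 6.838127661997469
plate front top [ 0.64587437 -0.24466961  0.042     ] pad [ 0.63574392 -0.24516536  0.038     ]
lf [ 0.6908 -0.2095]
rf [ 0.697  -0.2617]
lm [ 0.4407 -0.238 ]
rm [ 0.4476 -0.292 ]
[ 0.4441445  -0.26502694] [ 0.69388436 -0.23563604] 6.712040135968031
(np.float64(478.7926863263474), np.float64(157.72590674407473)) (np.float64(275.72074826518593), np.float64(185.240984259866)) (np.float64(236.28890533075716), np.float64(196.8730926465651))
w11 [ 446  130   66   56 1885] [475.8 157.2]
w11 [231 162   8  22  81] [234.3 173.3]
w11 [249 181  12   7  70] [254.4 184.2]
w11 [255 224  11   9  68] [260.2 228.5]
s11 [ 191    0  102   41 2714] [240.5  16.9]
s11 [341   0  18  88 314] [350.1  43.4]
s11 [ 349    0   55   89 2053] [375.6  39.4]
s11 [330   2  15  41 389] [336.5  20. ]
s11 [427   4  34  40 797] [442.4  23.5]
s11 [ 451    4   48   41 1192] [475.   24.9]
s11 [493  17  15  27 127] [500.7  29.9]
s11 [280  68  55  19 891] [307.   77.4]
s11 [414  72  26  18 342] [425.6  80.4]
s11 [437  72  49  27 722] [460.7  81.9]
s11 [490  89  22  49 110] [500.9 112.9]
s11 [234  99  54  31 748] [261.4 116.7]
s11 [269 181  14  13 146] [275.6 187.1]
s11 [351 183  15  13 162] [357.8 188.6]
s11 [270 194  14  14 141] [276.7 200.7]
s11 [351 195  14  15 155] [356.9 202.5]
s11 [286 211  25   5  97] [298.6 212.6]
s11 [321 212  23   7 129] [331.  214.4]
s11 [285 217  60  17 510] [313.1 224.9]
s11 [ 298  237   55   46 1168] [324.9 257.1]
```

```bash
python3 - <<'E'
from h import *
go((.581,.0494,.20,-6.4,6.9),(.581,.0494,.15,-6.4,6.9))
E
```

```text
t 13.65 pos [ 609.4 -241.   272.2] rpy [-8.998e+01  2.900e-01 -3.000e-02] F [-0.4  0.1  0.5] gap 87.1
[-28.2  72.4 290.4] [ 6.89  6.34 -0.67]
[-27.9 122.4 290.3] [ 6.89  6.34 -0.67]
```

Call:
jog_arm:
  series:
    - [0,0,45,0,0,0,87]
    - [-5,20,90,0,0,0,87]
    - [-10,40,135,0,2,0,87]
    - [-15,50,180,3,4,0,87]
    - [-20,60,225,5,6.4,-0.4,87]
    - [-25,70,265,7,6.4,-0.4,87]
    - [-28,80,290,7,6.4,-0.4,87]
    - [-28,100,290,7,6.4,-0.4,87]

```text
t: 14.45
position: [0.5811, 0.0523, 0.1732]
ee_rot: [-1.447, 0.003, -0.109]
wrist_force: [0.7, -0.5, 0.7]
finger_gap: 0.0871
```

```bash
python3 - <<'E'
from h import *
s=snap('scene','s12');snap('wrist','w12');go((.581,.0494,.15,-6.4,6.9),(.5819,.0582,.0768,-6.4,6.9))
a=cv2.resize(s['pixels'][130:250,240:400],None,fx=4,fy=4,interpolation=cv2.INTER_CUBIC)
cv2.imwrite('pics/s12a.png',a)
E
```

```text
t 14.55 pos [578.6  50.2 169.1] rpy [-82.97   0.62  -6.36] F [-0.7  0.1 -0.8] gap 87.3
[ 2.7 18.9 -2.8] [-0.13 -0.04 -0.62]
[ 3.4 92.6 -3. ] [-0.13 -0.04 -0.62]
```

View pics/s12a.png

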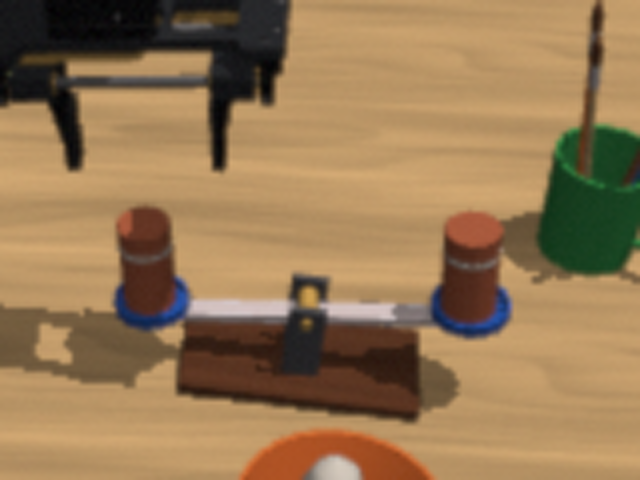

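View pics/w12.png

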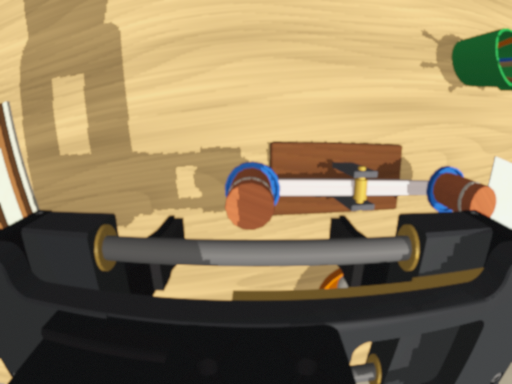

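The balance is settled with post B's side down. The post's top is at (249,204) in the wrist view, between the fingers.

```bash
python3 - <<'E'
from h import *
w=load('w12'); print(wonz(w,249,204,.1185)); print('exp',.5814,.0532, wonz(w,252,185,.05))
H,S,V=cv2.split(cv2.cvtColor(w['pixels'],cv2.COLOR_BGR2HSV)); print(H[205,248],S[205,248],V[205,248])
go((.5819,.0582,.0768,-6.4,6.9))
E
```

```text
[0.57825156 0.05033445 0.1185    ]
exp 0.5814 0.0532 [0.58083193 0.05982843 0.05      ]
10 168 158
t 14.55 pos [578.6  50.2 169.1] rpy [-82.97   0.62  -6.36] F [-0.7  0.1 -0.8] gap 87.3
[ 3.4 92.6 -3. ] [-0.13 -0.04 -0.62]
```

Call:
jog_arm:
  series:
    - [2,30,-4,0,0,0,87]
    - [2,60,-4,0,0,0,87]
    - [2,80,-4,0,0,0,87]
    - [2,90,-4,0,0,0,87]
    - [2,90,-4,0,0,0,60]
    - [2,90,-4,0,0,0,60]
    - [2,90,-4,0,0,0,60]
    - [2,90,-4,0,0,0,60]

```text
t: 15.35
position: [0.5837, 0.0556, 0.083]
ee_rot: [-1.448, 0.004, -0.113]
wrist_force: [1.3, 0.4, 0.0]
finger_gap: 0.0642
```

```bash
python3 - <<'E'
from h import *
s=snap('scene','s13');w=snap('wrist','w13');go((.5819,.0582,.0768,-6.4,6.9))
a=cv2.resize(s['pixels'][150:230,250:380],None,fx=6,fy=6,interpolation=cv2.INTER_CUBIC)
cv2.imwrite('pics/s13a.png',a)
E
```

```text
t 15.45 pos [583.3  55.7  82.5] rpy [-82.96   0.3   -6.48] F [-1.2 -0.3  0.1] gap 61.8
[-1.6  5.9  1.6] [-0.14 -0.11 -0.29]
```

View pics/s13a.png

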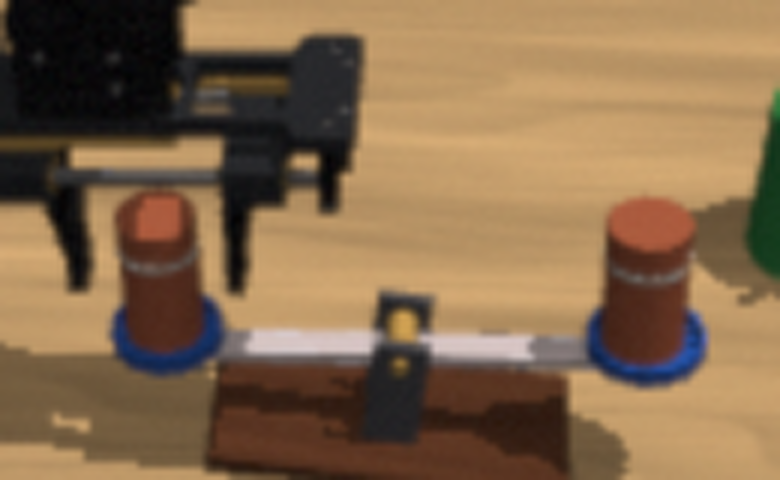

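View pics/w13.png

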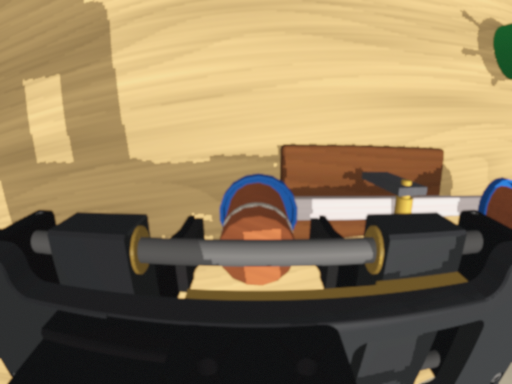

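Call:
jog_arm:
  series:
    - [-1,3,1,0,0,0,55]
    - [-1,5,1,0,0,0,50]
    - [-1,5,1,0,0,0,45]
    - [-1,5,1,0,0,0,40]
    - [-1,5,1,0,0,0,30]
    - [-1,5,1,0,0,0,30]
    - [-1,5,1,0,0,0,30]
    - [-1,5,1,0,0,0,30]

```text
t: 16.25
position: [0.5818, 0.0575, 0.0767]
ee_rot: [-1.448, 0.007, -0.113]
wrist_force: [0.4, 0.1, -0.0]
finger_gap: 0.037
```

Call:
jog_arm:
  series:
    - [0,0,0,0,0,0,30]
    - [0,-2,0,0,0,0,30]
    - [0,-4,0,0,0,0,30]
    - [0,-6,0,0,0,0,30]
    - [0,-8,0,0,0,0,30]
    - [0,-10,0,0,0,0,30]
    - [0,-12,0,0,0,0,30]
    - [0,-14,0,0,0,0,30]

```text
t: 17.05
position: [0.5818, 0.0559, 0.0908]
ee_rot: [-1.448, 0.007, -0.113]
wrist_force: [-0.9, 0.4, -0.0]
finger_gap: 0.0372
```

```bash
python3 - <<'E'
from h import *
s=snap('scene','s14');go((.5819,.0582,.0768,-6.4,6.9))
a=cv2.resize(s['pixels'][150:230,250:380],None,fx=6,fy=6,interpolation=cv2.INTER_CUBIC)
cv2.imwrite('pics/s14a.png',a)
E
```

```text
t 17.1 pos [582.   55.9  91.2] rpy [-82.96   0.35  -6.47] F [-1.5 -0.3 -0.5] gap 37.2
[-0.2 14.6  0.5] [-0.14 -0.12 -0.34]
```

View pics/s14a.png

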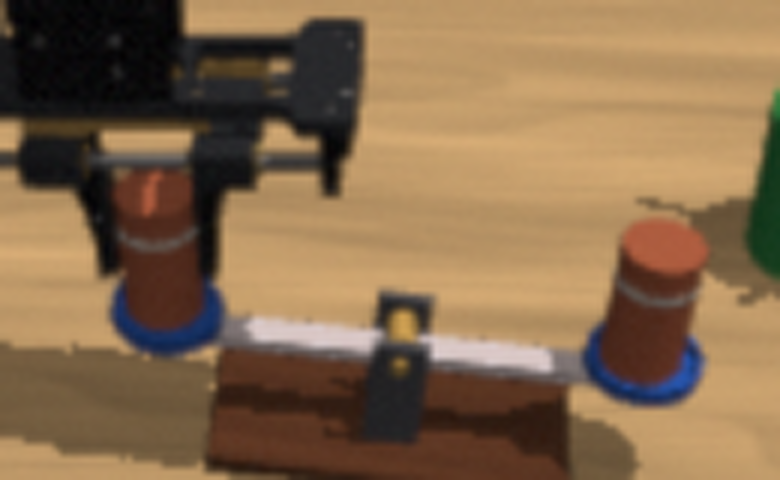

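Call:
jog_arm:
  series:
    - [0,-2,0,-1,0,0,30]
    - [0,-4,0,-2,0,0,30]
    - [0,-6,0,-3,0,0,30]
    - [0,-8,0,-4,0,0,30]
    - [0,-10,0,-5,0,0,30]
    - [0,-12,0,-6,0,0,30]
    - [0,-14,0,-7,0,0,30]
    - [0,-17,0,-7,0,0,30]

```text
t: 17.9
position: [0.5818, 0.0573, 0.1071]
ee_rot: [-1.566, 0.006, -0.112]
wrist_force: [4.2, 10.3, -10.7]
finger_gap: 0.0374
```

Call:
jog_arm:
  series:
    - [0,-4,0,0,0,0,30]
    - [0,-10,0,0,0,0,30]
    - [0,-20,0,0,0,0,30]
    - [0,-40,0,0,0,0,30]
    - [0,-60,0,0,0,0,30]
    - [0,-60,0,0,0,0,30]
    - [0,-60,0,0,0,0,30]

```text
t: 18.6
position: [0.5824, 0.0533, 0.1681]
ee_rot: [-1.571, 0.005, -0.113]
wrist_force: [0.5, 0.1, -1.6]
finger_gap: 0.0374
```

```bash
python3 - <<'E'
from h import *
s=snap('scene','s15');go((.5104,-.259,.18,6.75,0),(.5104,-.259,.07,6.75,0))
a=cv2.resize(s['pixels'][130:250,240:400],None,fx=4,fy=4,interpolation=cv2.INTER_CUBIC)
cv2.imwrite('pics/s15a.png',a)
E
```

```text
t 18.65 pos [581.6  53.4 167. ] rpy [-89.99   0.41  -6.49] F [-0.3  0.5 -1.1] gap 37.4
[ -35.5  -12.8 -318.5] [ -0.06 -13.24  -0.41]
[ -34.7   97.2 -318.5] [ -0.06 -13.24  -0.41]
```

View pics/s15a.png

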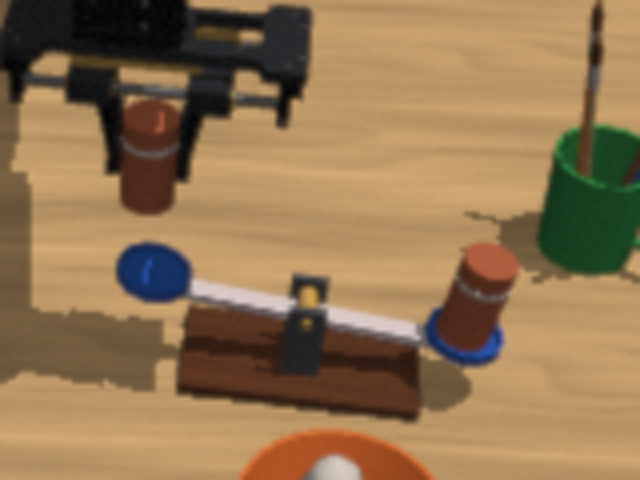

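Call:
jog_arm:
  series:
    - [-5,-12,-40,0,0,0,30]
    - [-10,-12,-85,0,-4,0,30]
    - [-15,-12,-130,0,-8,0,30]
    - [-20,-12,-175,0,-13,0,30]
    - [-25,-12,-220,0,-13,0,30]
    - [-30,0,-265,0,-13,0,30]
    - [-35,30,-305,0,-13,0,30]
    - [-35,60,-318,0,-13,0,30]

```text
t: 19.45
position: [0.5094, -0.2621, 0.1062]
ee_rot: [-1.57, 0.007, 0.111]
wrist_force: [0.2, -0.1, -2.3]
finger_gap: 0.0373
```

Call:
jog_arm:
  series:
    - [0,20,0,0,0,0,30]
    - [0,20,0,0,0,0,30]
    - [0,20,0,0,0,0,30]

```text
t: 19.75
position: [0.51, -0.2577, 0.0866]
ee_rot: [-1.567, 0.008, 0.114]
wrist_force: [1.2, -1.2, -1.8]
finger_gap: 0.0373
```

```bash
python3 - <<'E'
from h import *
s=snap('scene','s16');w=snap('wrist','w16');t=snap('top','t16');go((.5104,-.259,.07,6.75,0))
a=cv2.resize(s['pixels'][150:250,120:240],None,fx=6,fy=6,interpolation=cv2.INTER_CUBIC)
cv2.imwrite('pics/s16a.png',a)
E
```

```text
t 19.9 pos [ 511.9 -258.3   89. ] rpy [-89.97   0.26   6.58] F [ 0.9 -0.   0. ] gap 37.2
[-1.5 19.  -0.5] [-0.03 -0.17 -0.26]
```

View pics/s16a.png

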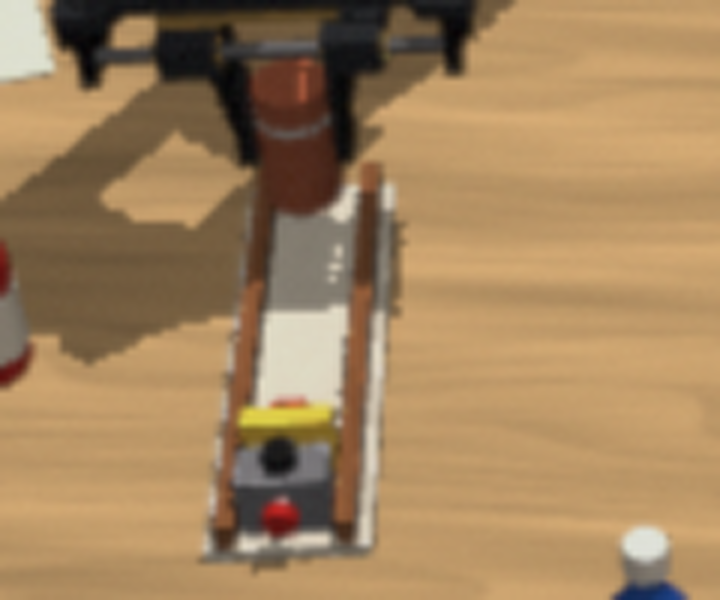

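View pics/w16.png

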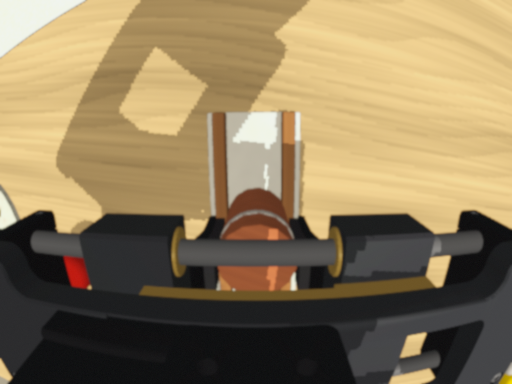

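```bash
python3 - <<'E'
from h import *
w=load('w16'); 
cv2.imwrite('pics/w16a.png',cv2.resize(w['pixels'][105:225,195:315],None,fx=5,fy=5,interpolation=cv2.INTER_CUBIC))
c,s_=np.cos(np.radians(6.65)),np.sin(np.radians(6.65)); p=np.array([.5119,-.2583])
T=lambda q:(np.array([c*(q[0]-p[0])+s_*(q[1]-p[1]),-s_*(q[0]-p[0])+c*(q[1]-p[1])])*1e3).round(1)
pix=w['pixels'].astype(int)
for v in (125,150,175,195,205):
    row=pix[v,200:312]; r=row[:,2]-row[:,0]   # red-blue : brown vs white
    print(v,' '.join(map(str,r[2:105])))
E
```

```text
125 77 76 75 76 64 43 29 25 25 31 50 75 84 85 85 85 85 85 84 83 81 75 60 35 25 24 23 23 24 23 24 23 24 23 24 24 24 23 23 18 12 9 9 9 10 10 11 11 11 11 11 10 11 10 9 10 8 9 9 9 8 9 8 8 8 8 7 7 6 7 6 6 9 14 20 23 24 25 28 40 73 104 116 120 120 120 120 120 120 119 119 108 64 24 11 8 10 19 47 82 91 92 92
150 77 76 77 76 73 60 39 27 24 26 34 54 80 85 85 84 85 85 85 85 84 79 71 51 32 26 24 25 24 24 24 23 24 24 24 24 24 24 24 23 23 23 24 24 24 24 24 24 25 24 24 23 23 24 24 24 24 24 24 24 24 24 23 23 23 23 22 23 24 24 24 24 23 24 24 24 24 24 27 34 57 78 84 87 86 84 85 83 83 83 82 73 51 34 26 25 26 32 49 68 76 82 88
175 77 77 77 77 77 74 59 39 27 25 27 37 58 79 86 85 84 84 84 84 85 84 78 68 47 32 26 24 23 23 24 24 24 24 24 24 24 25 24 24 24 24 25 24 24 24 24 24 24 24 24 24 23 24 24 23 24 24 24 23 23 17 12 11 13 16 20 22 24 24 24 24 24 24 24 24 25 24 25 33 58 79 85 86 86 84 83 85 84 84 82 68 43 28 25 23 27 40 62 77 83 89 92
195 78 77 77 77 77 77 73 59 37 27 25 28 38 61 81 86 87 85 85 85 84 85 83 76 62 40 30 26 24 24 23 25 25 27 31 40 51 62 68 70 71 72 71 72 72 71 71 71 70 71 72 70 69 71 70 70 70 70 69 69 68 67 68 67 67 67 65 65 66 65 64 58 48 37 30 27 25 26 29 39 65 82 86 87 85 84 83 84 85 84 80 60 38 27 25 25 31 48 68 78 87 91 92
205 78 77 77 78 78 78 76 69 50 33 26 25 30 47 72 85 86 85 84 83 84 85 83 80 70 50 35 33 40 52 65 70 73 71 71 72 69 71 70 71 70 69 70 70 69 70 71 71 71 70 69 70 69 68 69 69 68 68 70 69 68 68 69 70 70 70 69 69 67 66 66 66 65 66 65 64 65 65 65 67 72 80 84 87 85 84 83 83 84 83 75 52 33 25 24 25 33 52 70 75 82 88 90
```

View pics/w16a.png

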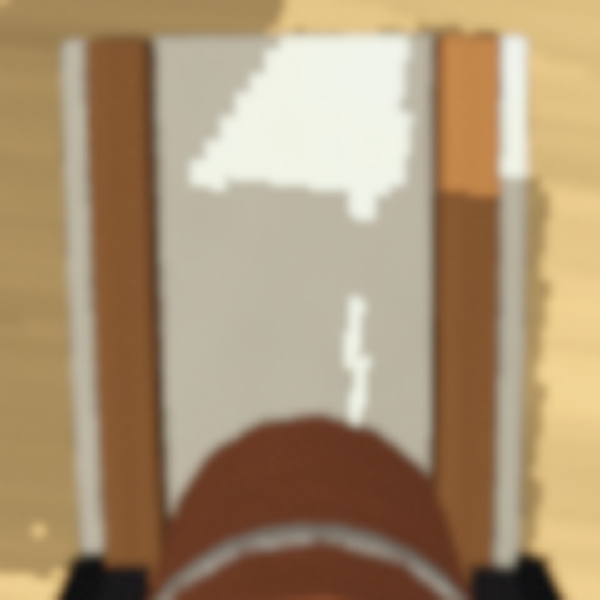

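```bash
python3 - <<'E'
from h import *
w=load('w16')
c,s_=np.cos(np.radians(6.65)),np.sin(np.radians(6.65)); p=np.array([.5119,-.2583])
T=lambda q:(np.array([c*(q[0]-p[0])+s_*(q[1]-p[1]),-s_*(q[0]-p[0])+c*(q[1]-p[1])])*1e3).round(1)
for v,l,r,ol,orr in((150,225.2,281.9,213.2,294.2),(175,226,281.8,213.8,294),(195,226.7,281.9,214.7,293.2)):
    a,b=T(wonz(w,l,v,.008)),T(wonz(w,r,v,.008)); e,f=T(wonz(w,ol,v,.024)),T(wonz(w,orr,v,.024))
    print(v,a,b,'mid',(a+b)/2,'outer',e,f,(e+f)/2)
print('post axis ref; base tangent', T(wonz(w,258,188,.061)))
E
```

```text
150 [-38.7 -27.1] [-38.6  19.7] mid [-38.65  -3.7 ] outer [-40.7 -34.7] [-40.5  27.8] [-40.6   -3.45]
175 [-17.7 -26.8] [-17.6  19.9] mid [-17.65  -3.45] outer [-20.9 -34.8] [-20.8  28.1] [-20.85  -3.35]
195 [ -0.3 -26.7] [-0.2 20.3] mid [-0.25 -3.2 ] outer [ -4.7 -34.7] [-4.5 27.9] [-4.6 -3.4]
post axis ref; base tangent [-19.5  -0.4]
```

```bash
python3 - <<'E'
from h import *
s=load('s16')
c,s_=np.cos(np.radians(6.65)),np.sin(np.radians(6.65)); p=np.array([.5119,-.2583])
T=lambda q:(np.array([c*(q[0]-p[0])+s_*(q[1]-p[1]),-s_*(q[0]-p[0])+c*(q[1]-p[1])])*1e3).round(1)
g=lambda a,b:(120+a/6-.42,150+b/6-.42)
for n,a,b,z in(('Rfar',370,180,.024),('Rnear',345,530,.024),('Lfar',262,215,.024),('Lnear',225,525,.024),('L285',252,285,.024),('R285',360,285,.024),('post',302,213,.061)): print(n,T(onz(s,*g(a,b),z)))
t=load('t16'); cv2.imwrite('pics/t16a.png',cv2.resize(t['pixels'][150:270,280:380],None,fx=5,fy=5,interpolation=cv2.INTER_CUBIC))
E
```

```text
Rfar [-53.4  26.2]
Rnear [195.2  28.8]
Lfar [-28.3 -27.5]
Lnear [188.6 -25. ]
L285 [ 26.  -27.7]
R285 [29.4 25.8]
post [16.3  0.7]
```

View pics/t16a.png

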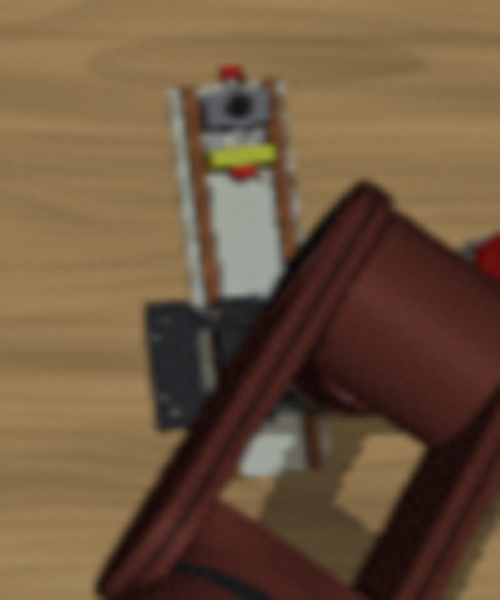

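Call:
jog_arm:
  series:
    - [-0.5,15,-2.3,0,-0.4,0,30]
    - [-0.5,28,-2.3,0,-0.4,0,30]
    - [-0.5,34,-2.3,0,-0.4,0,30]
    - [-0.5,38,-2.3,0,-0.4,0,30]
    - [-0.5,41,-2.3,0,-0.4,0,30]
    - [-0.5,43,-2.3,0,-0.4,0,30]
    - [-0.5,43,-2.3,0,-0.4,0,30]

```text
t: 20.6
position: [0.5103, -0.2605, 0.0444]
ee_rot: [-1.569, 0.006, 0.121]
wrist_force: [0.0, 0.3, -1.2]
finger_gap: 0.037
```

```bash
python3 - <<'E'
from h import *
s=snap('scene','s17');w=snap('wrist','w17');go((.5104,-.259,.036,7,0))
a=cv2.resize(s['pixels'][150:250,120:240],None,fx=5,fy=5,interpolation=cv2.INTER_CUBIC)
b=cv2.resize(w['pixels'][115:215,195:315],None,fx=5,fy=5,interpolation=cv2.INTER_CUBIC)
cv2.imwrite('pics/s17a.png',np.vstack([a[:300],b[:300]]))
E
```

```text
t 20.7 pos [ 510.5 -260.6   44.8] rpy [-89.89   0.34   6.93] F [-0.2  0.6 -1.1] gap 37.5
[0.2 8.8 1.6] [-0.11 -0.07 -0.34]
```

View pics/s17a.png

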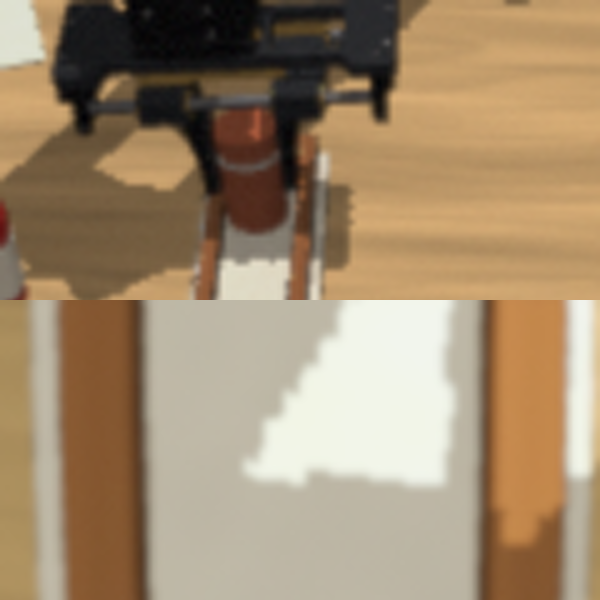

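Call:
jog_arm:
  series:
    - [0,3,0,0,0,0,30]
    - [0,5,0,0,0,0,30]
    - [0,7,0,0,0,0,30]
    - [0,7,0,0,0,0,30]

```text
t: 21.1
position: [0.51, -0.2603, 0.0371]
ee_rot: [-1.568, 0.007, 0.121]
wrist_force: [0.3, 0.2, -2.2]
finger_gap: 0.0372
```

Call:
jog_arm:
  series:
    - [0,0.7,0,0,0,0,30]
    - [0,1,0,0,0,0,30]
    - [0,1,0,0,0,0,30]

```text
t: 21.4
position: [0.5102, -0.2605, 0.0365]
ee_rot: [-1.569, 0.006, 0.121]
wrist_force: [-0.5, -0.3, -0.6]
finger_gap: 0.0374
```

```bash
python3 - <<'E'
from h import *
s=snap('scene','s18');w=snap('wrist','w18');go((.5104,-.259,.036,7,0))
a=cv2.resize(s['pixels'][150:250,120:240],None,fx=6,fy=6,interpolation=cv2.INTER_CUBIC)
cv2.imwrite('pics/s18a.png',a)
E
```

```text
t 21.5 pos [ 510.3 -260.5   36.6] rpy [-89.88   0.36   6.93] F [ 0.1 -0.7 -1.1] gap 37.3
[0.3 0.6 1.5] [-0.12 -0.07 -0.36]
```

View pics/s18a.png

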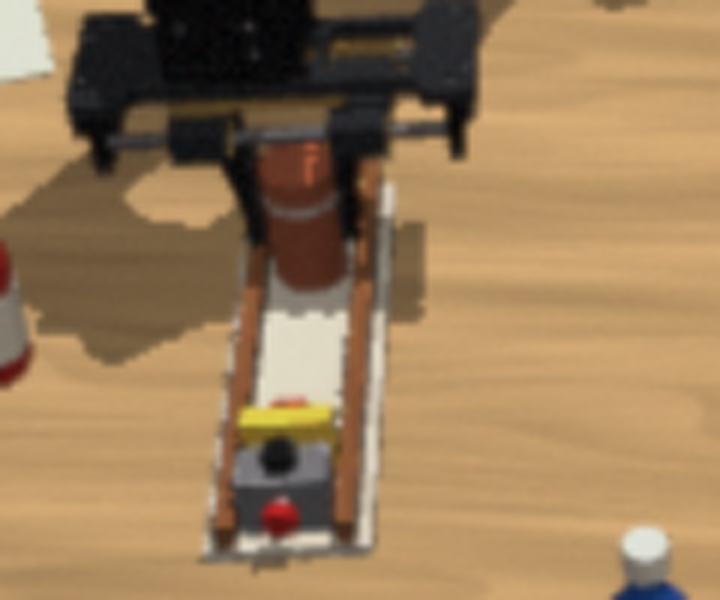

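View pics/w18.png

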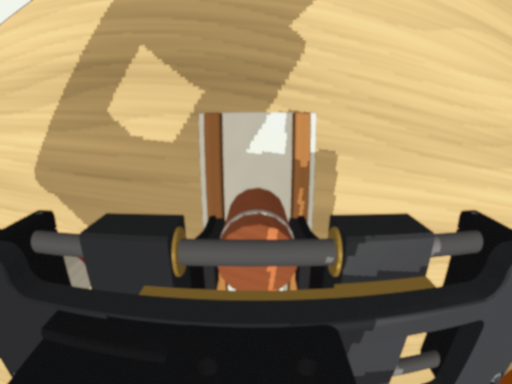

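Call:
jog_arm:
  series:
    - [0,0.5,0,0,0,0,30]
    - [0,1,0,0,0,0,30]
    - [0,1,0,0,0,0,30]

```text
t: 21.8
position: [0.5104, -0.2606, 0.0361]
ee_rot: [-1.569, 0.006, 0.121]
wrist_force: [-1.5, 0.4, 4.7]
finger_gap: 0.037
```

```bash
python3 - <<'E'
from h import *
go((.5104,-.259,.036,7,0))
for i in range(3): ctrl.snapshot('wrist'); print(ctrl.read_state()['wrist_force'].round(1))
E
```

```text
t 21.8 pos [ 510.4 -260.6   36.1] rpy [-89.88   0.36   6.93] F [-1.5  0.4  4.7] gap 37.0
[0.2 0.1 1.5] [-0.12 -0.07 -0.36]
[-1.9  0.9  4.7]
[-1.7  1.9  4.3]
[-2.3  2.4  5.4]
```

Call:
jog_arm:
  series:
    - [6,-0.5,0,0,0,0,30]
    - [15,-0.5,0,0,0,0,30]
    - [25,-0.5,0,0,0,0,30]
    - [35,-0.5,0,0,0,0,30]
    - [45,-0.5,0,0,0,0,30]
    - [50,-0.5,0,0,0,0,30]
    - [50,-0.5,0,0,0,0,30]

```text
t: 22.65
position: [0.5612, -0.2547, 0.0361]
ee_rot: [-1.57, 0.005, 0.121]
wrist_force: [-0.4, -1.4, 4.8]
finger_gap: 0.0371
```

```bash
python3 - <<'E'
from h import *
s=snap('scene','s19');w=snap('wrist','w19');go((.5104,-.259,.036,7,0))
a=cv2.resize(s['pixels'][150:250,120:240],None,fx=5,fy=5,interpolation=cv2.INTER_CUBIC)
b=cv2.resize(w['pixels'][115:215,195:315],None,fx=5,fy=5,interpolation=cv2.INTER_CUBIC)
cv2.imwrite('pics/s19a.png',np.vstack([a[:],b])[:, :][:1000:1] if 0 else cv2.resize(np.hstack([a,b]),(800,333)))
E
```

```text
t 22.75 pos [ 561.1 -254.7   36.1] rpy [-89.93   0.24   6.93] F [0.9 0.1 3.2] gap 37.1
[-50.9   0.3   1.8] [-0.07 -0.07 -0.24]
```

View pics/s19a.png

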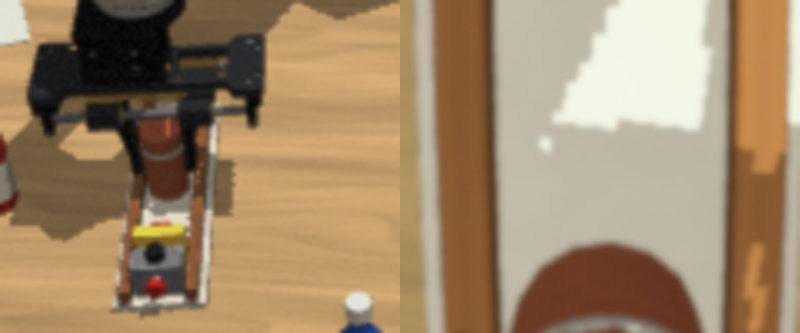

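Call:
jog_arm:
  series:
    - [10,-0.2,0,0,0,0,30]
    - [20,-0.2,0,0,0,0,30]
    - [30,-0.2,0,0,0,0,30]
    - [38,-0.2,0,0,0,0,30]
    - [43,-0.2,0,0,0,0,30]
    - [46,-0.2,0,0,0,0,30]
    - [48,-0.2,0,0,0,0,30]
    - [48,-0.2,0,0,0,0,30]

```text
t: 23.55
position: [0.6067, -0.2491, 0.0362]
ee_rot: [-1.569, 0.008, 0.121]
wrist_force: [-7.4, -0.8, 9.1]
finger_gap: 0.0371
```

```bash
python3 - <<'E'
from h import *
s=snap('scene','s20');go((.5104,-.2606,.036,7,0))
a=cv2.resize(s['pixels'][170:250,130:210],None,fx=7,fy=7,interpolation=cv2.INTER_CUBIC)
cv2.imwrite('pics/s20a.png',a)
E
```

```text
t 23.6 pos [ 606.7 -249.1   36.1] rpy [-89.88   0.48   6.93] F [-5.5 -0.8 10.5] gap 37.3
[-97.    1.    0.2] [-0.12 -0.07 -0.48]
```

View pics/s20a.png

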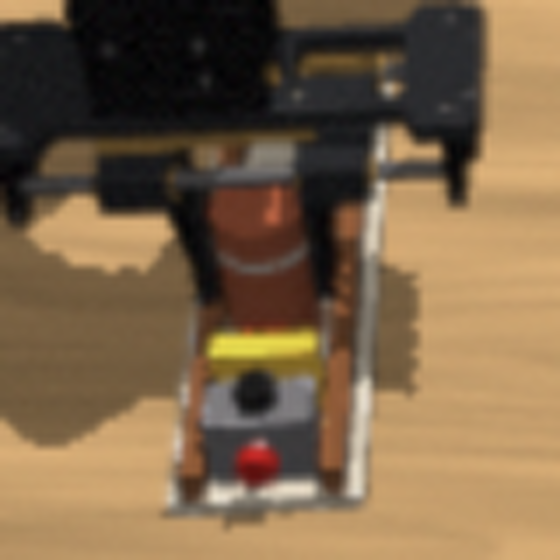

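Call:
jog_arm:
  series:
    - [0,-0.5,0,0,0,0,30]
    - [0,-1,0,0,0,0,30]
    - [0,-1,0,0,0,0,30]

```text
t: 23.9
position: [0.6074, -0.2486, 0.0362]
ee_rot: [-1.568, 0.007, 0.121]
wrist_force: [-1.5, -0.3, 1.1]
finger_gap: 0.0372
```

Call:
jog_arm:
  series:
    - [1,0,0,0,0,0,30]
    - [2,0,0,0,0,0,30]
    - [3,0,0,0,0,0,30]
    - [4,0,0,0,0,0,30]
    - [4,0,0,0,0,0,30]

```text
t: 24.4
position: [0.6118, -0.2478, 0.0362]
ee_rot: [-1.568, 0.006, 0.121]
wrist_force: [0.2, -0.4, -1.7]
finger_gap: 0.0371
```

```bash
python3 - <<'E'
from h import *
s=snap('scene','s21');go((.5104,-.2606,.036,7,0))
a=cv2.resize(s['pixels'][170:250,130:210],None,fx=7,fy=7,interpolation=cv2.INTER_CUBIC)
cv2.imwrite('pics/s21a.png',a)
E
```

```text
t 24.45 pos [ 611.7 -247.9   36.2] rpy [-89.86   0.35   6.94] F [ 0.3  0.8 -1.6] gap 37.5
[-102.1    0.8   -0.4] [-0.14 -0.06 -0.35]
```

View pics/s21a.png

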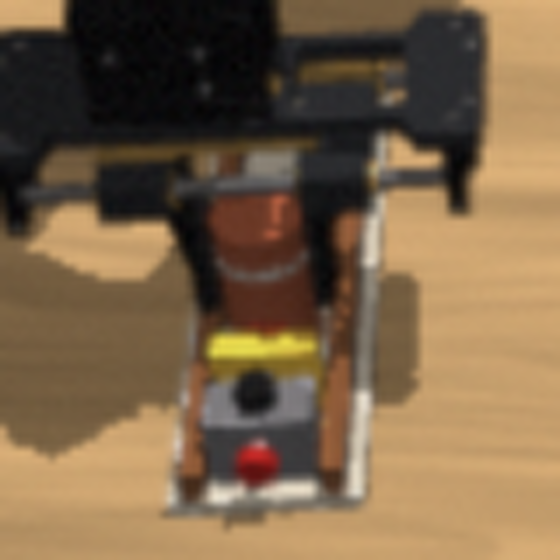

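Call:
jog_arm:
  series:
    - [1,0,0,0,0,0,30]
    - [2,0,0,0,0,0,30]
    - [3,0,0,0,0,0,30]
    - [4,0,0,0,0,0,30]
    - [5,0,0,0,0,0,30]
    - [5,0,0,0,0,0,30]

```text
t: 25.05
position: [0.6166, -0.2476, 0.0365]
ee_rot: [-1.569, 0.006, 0.121]
wrist_force: [0.9, -0.2, -1.6]
finger_gap: 0.0372
```

Call:
jog_arm:
  series:
    - [1,0,0,0,0,0,30]
    - [2,0,0,0,0,0,30]
    - [3,0,0,0,0,0,30]
    - [4,0,0,0,0,0,30]
    - [4,0,0,0,0,0,30]

```text
t: 25.55
position: [0.6206, -0.247, 0.0365]
ee_rot: [-1.569, 0.006, 0.121]
wrist_force: [0.1, 0.8, -1.4]
finger_gap: 0.0373
```

```bash
python3 - <<'E'
from h import *
s=snap('scene','s22');go((.5104,-.2606,.036,7,0))
a=cv2.resize(s['pixels'][170:250,130:210],None,fx=7,fy=7,interpolation=cv2.INTER_CUBIC)
cv2.imwrite('pics/s22a.png',a)
E
```

```text
t 25.6 pos [ 620.5 -247.    36.5] rpy [-89.87   0.37   6.93] F [ 0.4 -0.2 -1.1] gap 36.9
[-110.9    1.2   -0.2] [-0.13 -0.07 -0.37]
```

View pics/s22a.png

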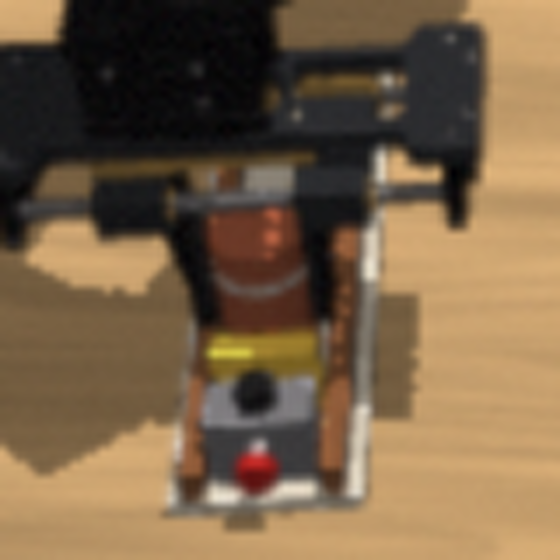

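Call:
jog_arm:
  series:
    - [1,0,0,0,0,0,30]
    - [2,0,0,0,0,0,30]
    - [3,0,0,0,0,0,30]
    - [3,0,0,0,0,0,30]

```text
t: 26.0
position: [0.6235, -0.2467, 0.0365]
ee_rot: [-1.569, 0.006, 0.121]
wrist_force: [0.5, -1.3, -1.1]
finger_gap: 0.0375
```

Call:
jog_arm:
  series:
    - [1,0,0,0,0,0,30]
    - [2,0,0,0,0,0,30]
    - [2,0,0,0,0,0,30]

```text
t: 26.3
position: [0.6253, -0.2465, 0.0364]
ee_rot: [-1.568, 0.007, 0.121]
wrist_force: [-1.1, 0.2, -1.4]
finger_gap: 0.037
```

Call:
jog_arm:
  series:
    - [1,0,0,0,0,0,30]
    - [1,0,0,0,0,0,30]
    - [1,0,0,0,0,0,30]

```text
t: 26.6
position: [0.6261, -0.2464, 0.0364]
ee_rot: [-1.568, 0.007, 0.121]
wrist_force: [-2.0, -0.1, 0.9]
finger_gap: 0.0372
```

Call:
jog_arm:
  series:
    - [1,0,0,0,0,0,30]
    - [1,0,0,0,0,0,30]
    - [1,0,0,0,0,0,30]

```text
t: 26.9
position: [0.627, -0.2462, 0.0364]
ee_rot: [-1.568, 0.007, 0.121]
wrist_force: [-5.3, -0.4, 1.6]
finger_gap: 0.0373
```

```bash
python3 - <<'E'
from h import *
s=snap('scene','s23');go((.5104,-.2606,.036,7,0))
a=cv2.resize(s['pixels'][170:250,130:210],None,fx=7,fy=7,interpolation=cv2.INTER_CUBIC)
cv2.imwrite('pics/s23a.png',a)
E
```

```text
t 26.95 pos [ 627.  -246.3   36.4] rpy [-89.86   0.4    6.92] F [-4.9 -0.5  1.6] gap 37.1
[-117.5    1.2   -0.2] [-0.14 -0.08 -0.4 ]
```

View pics/s23a.png

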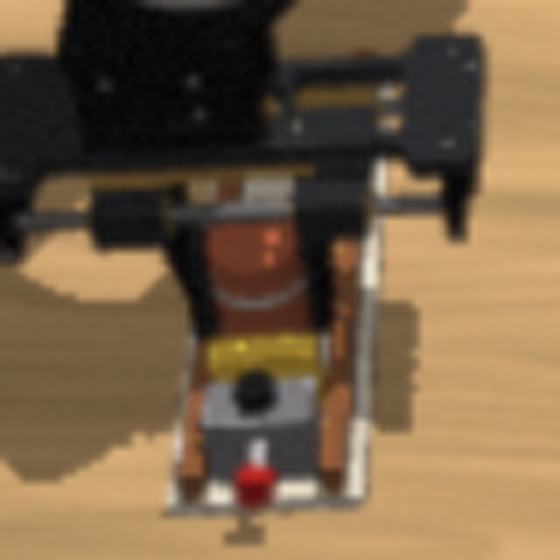

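Call:
jog_arm:
  series:
    - [0,0.4,0,0,0,0,30]
    - [0,0.4,0,0,0,0,40]
    - [0,0.4,0,0,0,0,45]
    - [0,0.4,0,0,0,0,50]
    - [0,0.4,0,0,0,0,55]
    - [0,0.4,0,0,0,0,60]
    - [0,0.4,0,0,0,0,60]
    - [0,0.4,0,0,0,0,60]

```text
t: 27.75
position: [0.6274, -0.2462, 0.036]
ee_rot: [-1.569, 0.006, 0.121]
wrist_force: [-0.4, -0.4, 0.5]
finger_gap: 0.0597
```

```bash
python3 - <<'E'
from h import *
s=snap('scene','s24');go((.5104,-.2606,.036,7,0))
a=cv2.resize(s['pixels'][170:250,130:210],None,fx=7,fy=7,interpolation=cv2.INTER_CUBIC)
cv2.imwrite('pics/s24a.png',a)
E
```

```text
t 27.8 pos [ 627.4 -246.3   36.1] rpy [-89.87   0.36   6.93] F [0.3 0.6 0.2] gap 59.8
[-1.179e+02  8.000e-01 -1.000e-01] [-0.13 -0.07 -0.36]
```

View pics/s24a.png

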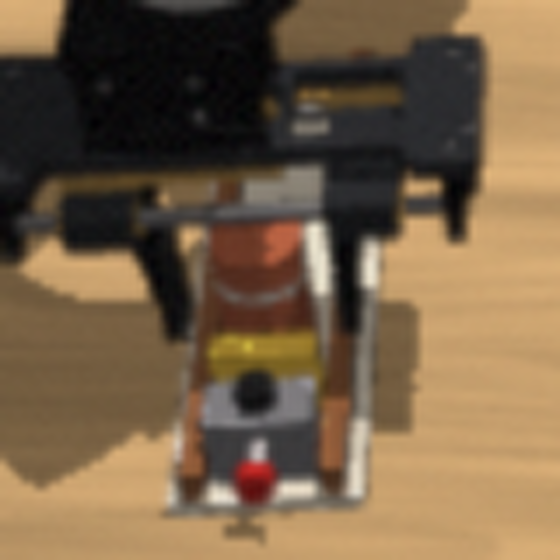

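Call:
jog_arm:
  series:
    - [0,-5,0,0,0,0,60]
    - [0,-20,0,0,0,0,60]
    - [0,-50,0,0,0,0,60]
    - [0,-95,0,0,0,0,60]
    - [0,-140,0,0,0,0,60]
    - [-50,-170,0,0,0,0,60]
    - [-95,-190,0,0,0,0,60]
    - [-130,-200,0,0,0,0,60]

```text
t: 28.6
position: [0.4991, -0.2628, 0.2407]
ee_rot: [-1.572, 0.003, 0.121]
wrist_force: [0.1, -0.8, 0.2]
finger_gap: 0.0597
```

Call:
jog_arm:
  series:
    - [0,0,0,0,0,0,60]
    - [0,0,0,0,0,0,60]
    - [0,0,0,0,0,0,60]
    - [0,0,0,0,0,0,60]
    - [0,0,0,0,0,0,60]
    - [0,0,0,0,0,0,60]
    - [0,0,0,0,0,0,60]
    - [0,0,0,0,0,0,60]

```text
t: 29.4
position: [0.4997, -0.2621, 0.2366]
ee_rot: [-1.568, 0.007, 0.121]
wrist_force: [-0.2, 0.2, 0.0]
finger_gap: 0.0598
```

```bash
python3 - <<'E'
from h import *
s=snap('scene','s25');t=snap('top','t25');go((.5104,-.2606,.036,7,0))
a=cv2.resize(s['pixels'][160:250,130:220],None,fx=6,fy=6,interpolation=cv2.INTER_CUBIC)
cv2.imwrite('pics/s25a.png',a)
b=cv2.resize(t['pixels'][120:270,140:390],None,fx=3,fy=3,interpolation=cv2.INTER_CUBIC)
cv2.imwrite('pics/t25a.png',b)
def knob(n,red):
    q=load(n)['pixels'][225:250,150:185]; H,S,V=cv2.split(cv2.cvtColor(q,cv2.COLOR_BGR2HSV)); m=((H<6)|(H>174))&(S>190)&(V>100)
    y,x=np.nonzero(m); return x.mean()+150,y.mean()+225,len(x)
for n in('scene0','s20','s21','s22','s23','s24','s25'): print(n,knob(n,0))
print(proj(s,(.667,-.24,.03)),proj(s,(.677,-.24,.03)))
E
```

```text
t 29.5 pos [ 499.7 -262.2  236.8] rpy [-89.87   0.37   6.93] F [-0.6  0.6  0.2] gap 59.5
[ 1.210e+01  2.007e+02 -2.000e-01] [-0.13 -0.07 -0.37]
scene0 (np.float64(166.0), np.float64(235.22222222222223), 9)
s20 (np.float64(165.9090909090909), np.float64(235.36363636363637), 11)
s21 (np.float64(165.9090909090909), np.float64(235.36363636363637), 11)
s22 (np.float64(165.9090909090909), np.float64(236.36363636363637), 11)
s23 (np.float64(165.9090909090909), np.float64(238.0), 11)
s24 (np.float64(166.0), np.float64(237.5), 10)
s25 (np.float64(166.0), np.float64(237.5), 10)
(np.float64(167.23784221546518), np.float64(226.45319503809552)) (np.float64(166.5143539648684), np.float64(229.0822567946021))
```

View pics/s25a.png

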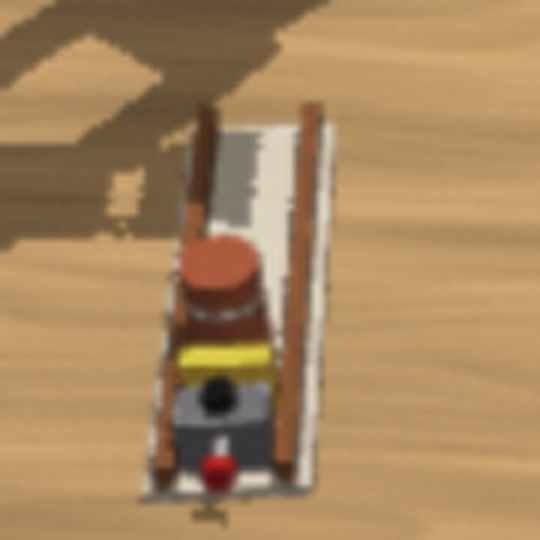

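View pics/t25a.png

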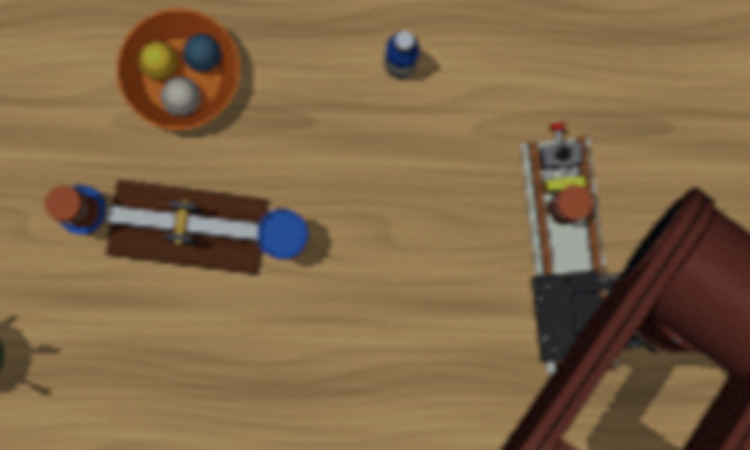

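View pics/s25.png

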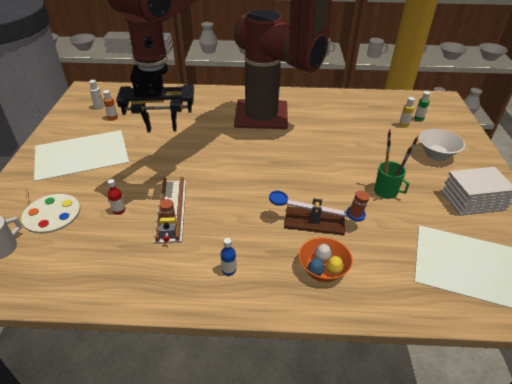

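Call:
jog_arm:
  series:
    - [40,-40,0,0,0,0,60]
    - [80,-60,0,0,0,0,60]
    - [120,-60,0,0,0,0,60]
    - [150,-60,0,0,0,0,60]
    - [160,-60,0,0,0,0,60]
    - [160,-60,0,0,0,0,60]
    - [160,-60,0,0,0,0,60]
    - [160,-60,0,0,0,0,60]

```text
t: 30.3
position: [0.6577, -0.2435, 0.2961]
ee_rot: [-1.569, 0.007, 0.12]
wrist_force: [0.4, 0.7, 0.6]
finger_gap: 0.0602
```

```bash
python3 - <<'E'
from h import *
w=snap('wrist','w26');go()
cv2.imwrite('pics/w26a.png',cv2.resize(w['pixels'][100:240,190:330],None,fx=4,fy=4,interpolation=cv2.INTER_CUBIC))
E
```

```text
t 30.35 pos [ 657.8 -243.5  296.3] rpy [-89.88   0.37   6.87] F [ 0.1 -0.6  0.3] gap 60.5
```

View pics/w26a.png

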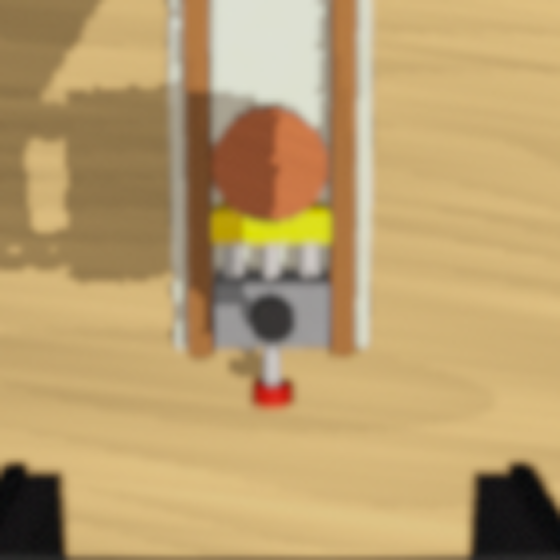

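The post stands against the yellow plate, with the plunger pad hidden and the red knob well out behind the stop. Handing in.

```bash
python3 - <<'E'
from h import *
print(ctrl.job_done())
E
```

```text
the job is handed in; nothing more can be done
None
```

I weighed both posts and racked the heavier one, and handed the job in at about 30 s of the 72 s.

- **Weighing:** I stood one post in each pan and let go of both. The right side (robot's right, −y), with the post that had been nearest the robot, dropped to its stop and stayed down for over 2 s.
- **Left in place:** The lighter post still stands in the left pan. That pan went down to its stop when I lifted the other post out.
- **Racking:** I lowered the heavier post into the channel and slid it about 117 mm. I stopped at about 5 N on the stop, roughly 2 mm of buffer travel, then released it and backed away.

**Last checks:**
- The wrist and scene views show the post upright against the yellow plate.
- The red knob moved back about 2.2 px, and 7.5 mm is about 2 px, so the plunger looks flush.
- I saw no change to the paint bottles, mug or bowl in the last scene view, but did not measure them.

**Not as clean:**
- **Balance force:** Lifting the heavier post out of its pan, the tilt was slightly off and it touched the rim. The wrist read about 15 N in total at the end of that move. That is under 25 N, but the peak in between was not seen.
- **Rack position:** Camera estimates of the rack's sideways position differed by about 3 mm, so I used a compromise. The post went in without touching the rails.
- **Channel floor:** For part of the slide the post pressed on the channel floor with up to about 10 N, until I raised it slightly.

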